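# Tell the left-hand clamp screw from the right-hand one in the test nut

### The arm

A 6-joint arm with a two-finger parallel gripper is mounted at the origin on a cart in front of the work surface, level with it; the furniture and walls round the work are solid. World frame = base frame: x ahead of the robot, y to its left, z up, the work surface at z = 0. Lengths are in m, angles in rad, forces in N, time in s.
With the tool pointing down it reaches from about 0.375 to 0.9 m from the base axis. Payload 3.1 kg.
Tool frame: the origin (TCP) lies at the very end of the fingers, on their centre line; the grasp point (between the pads) lies 19 mm behind it; z points along the fingers, y is the line along which they close (so a half turn about z gives the same grasp; the last joint's range is limited). The gripper opens to 85 mm and grips with 20 to 120 N. Pads are 22 mm wide; open, the fingers measure 114 mm over their backs; the gripper's body (76 mm by 85 mm) begins 54 mm behind the grasp point. The pads swing forward as they close: fully open they stand 13 mm farther back than shut.
Start: joints at [-0.178, 0.527, 1.433, -0, 1.181, -0.178], TCP at [0.625, 0, 0.197] pointing down, gripper open.
Joint ranges: [-3.08, 3.08], [-0.75, 2.2], [0.22, 2.44], [-1.43, 4.57], [0, 2.65], [-2.85, 2.85]. Speed limits (rad/s): [2.79, 2.79, 3.14, 3.14, 3.14, 3.14].

### API

Orientations are given as a unit quaternion [x, y, z, w].
In Python, from bench import robot gives the robot as it stands.
- The arm moves only by the tool jog_arm, never from a script. Its argument "plan" is a list of rows, each an object of numbers: "x", "y", "z": the shift along the world's x, y, z in cm; "rx", "ry", "rz": the turn, a rotation vector about the world's x, y, z in degrees; "hand": the opening, from 0 (shut) to 1 (fully open). A call has 1 to 5 rows; each row is the pose to reach, as a shift and turn from the pose commanded when the call began; what a row does not reach only later rows make up. A row lasts 1/8 s, in which the tool goes at most 62.5 mm and 10.7 degrees, less where a joint would pass 70% of its speed; a pose out of reach is approached as far as the arm can. A call with a gripper value outside its range is refused whole. The fingers move at their own pace and stop on an object; the grip force is fixed at half the most. Time passes only in rows, so rows that repeat a pose let the fingers close. It gives the time, the measured TCP pose, the force, the opening and the grip force at its end, in the units of the state.
- robot.get_obs(): the state, without advancing time (a new reading comes with each control period).
- robot.capture(name): name is "scene" or "side" or "wrist"; returns a dict with "frame" (384x512x3 uint8, blue, green, red), "vfov" (degrees; the focal length in pixels is half the picture's height over the tangent of half this angle, whatever the lens; pixels are square), "cx", "cy" (the principal point, pixels), "position" and "orientation" of the camera in the world. Camera axes: x right, y down, z forward; pixel columns grow to the right and rows downward; lengths in m; the calibration is good to about 2 mm. A picture is of the moment at which its call begins. There is no depth.
- robot.finish_job(): hands the job in; it is judged then, once.
The state is a dict: "t": time; "joints": joint angles; "joint_vel": joint speeds; "joint_torque": joint torques, N m; "eef_pos": TCP position; "ee_rot": TCP orientation; "ft_force": force on the tool from outside, world axes, zero at the start; "ft_torque": the same for the moment, N m; "grip_width": finger opening in m; "grip_force": force on a finger pad.
Only numpy, scipy, OpenCV 4.12 (cv2) and the standard library are available. Lean on these libraries where they do the work, as an engineer would, in place of code of your own. Each camera call takes 0.05 s, during which the arm holds its last target. There are 200 camera calls.

### The job

The two square-headed clamp screws came back mixed: one has a right-hand thread, the other a left-hand thread. Find out which is which by trying them in the test nut, which is right-handed: run the right-hand screw fully home in the nut and leave it there, and stand the left-hand screw, threaded end down, in the steel beaker. Leave the other things on the bench where they are.

Things in the scene. Friction and masses are not known exactly. Their poses are not given: they have to be found in the camera images.
- screw_a: One of the two bright steel clamp screws, 118 mm long, lying at first, thread hand unknown. Origin on its axis at the shoulder under the square head; x runs along it towards the head. Head: 36 mm across flats (facing y and z), 56 mm long, to x = +56 mm. Three-start round thread, 36 mm outside, 36 mm travel a turn, to x = -24 mm. Smooth nose, 22 mm diameter, coned end, to x = -62 mm.
- screw_b: The other clamp screw: same sizes and frame, the other thread hand (which has which is not told). Each weighs 0.24 to 0.38 kg, centre of mass near x = +18 mm; lying, its axis is horizontal, 18 mm above the bench, a flat of the head upwards.
- nut: Test nut, right-hand thread: dark steel hexagon nut on end, 66 mm across flats, top 72 mm above the bench, on a 112 x 84 x 9 mm plate bolted down. Origin on the axis at the bench, z up. Bore 41 mm; inside it, from 3 to 27 mm below the top, three thread ridges leave 31 mm clear; below 28 mm it narrows to a 24.4 mm guide for the screw's nose, ending 9 mm above the bench.
- nut_mouth (a point): Centre of the nut's top face, z up. A screw set in upright stands by itself, its origin 8 to 20 mm above this point. Turned clockwise seen from above, the right-hand screw sinks 1 mm in 10 degrees until its shoulder meets the face (origin here: fully home); the left-hand one binds or rides up and down, its origin at least 12 mm up; if bound, turn it back a little to draw it out.
- beaker: Empty low stainless-steel beaker, loose, 61 mm outside and 56 mm inside diameter, 65 mm tall, floor 4 mm thick, 0.45 kg. Origin under its centre, z up.
- microtube_rack: Blue microtube rack, 64 x 120 x 35 mm, a bystander. Origin under its centre.
- label_tape: Green roll of label tape, 70 mm across, 19 mm high, a bystander. Origin under its centre.
- spatula: Thin lab spatula, 166 mm long, lying, a bystander. Origin under its centre.
- marker_blue: Blue-capped marker pen, 137 mm long, lying, a bystander. Origin under its centre.
- forceps: Steel forceps, 126 mm long, lying, a bystander. Origin under its centre.
Mind the look-alikes: they are no part of the job. What is shaped like the screw_b but brown is not meant.

How it is judged:
At the end, for the whole second after the job is handed in: the right-hand screw is upright in the nut with its shoulder down on the nut's face (within 2.5 mm), the left-hand screw stands threaded end down in the upright beaker, and both are released and at rest (z of screw_a in the frame of nut_mouth below 0.0025 m and horizontal distance between screw_a and nut_mouth below 0.005 m and angle between screw_a's own x axis and vertical below 0.08 rad and horizontal distance between screw_b and beaker below 0.03 m and z of screw_b in the frame of beaker below 0.1 m and angle between screw_b's own x axis and vertical below 0.7 rad and angle between beaker's own z axis and vertical below 0.1 rad and linear speed of each of screw_a, screw_b below 0.02 m/s); the robot touches nothing.
It fails at once if a bystander is pushed more than 40 mm from its place (distance of any of microtube_rack, label_tape, spatula, marker_blue, forceps from where it was at the start of the episode above 0.04 m).
It also fails if it takes over 72 s, if anything falls off the work surface, if the arm or the gripper's body presses on something with over 40 N, if the wrist force passes 120 N, or if a joint passes its speed limit or range.

## Working session

There is one attempt and no reset: what is moved stays moved. The work goes in short steps, Python scripts to look and compute and a tool call to move; the robot and the scene stay as the last step left them, time stands still between calls to the robot, and variables do not carry over. Pictures are saved under pics/ and viewed, at most 10 in all, crops included, and the job is handed in when it is done.

Besides the shell and the picture viewer there is one more tool, called after "Call:" by a JSON object that holds its "method" and its "body", one argument or row to a line. jog_arm: Moves the arm, as the interface text tells. Its arguments: {"type":"object","properties":{"plan":{"type":"array"}},"required":["plan"]}

```bash
mkdir -p pics
cat > h.py <<'E'
import numpy as np, cv2
from scipy.spatial.transform import Rotation as R
from bench import robot
def cap(n,save=None):
    c=robot.capture(n)
    if save: cv2.imwrite('pics/'+save,c['frame'])
    return c
def ray(c,u,v):
    f=c['frame'].shape[0]/2/np.tan(np.radians(c['vfov'])/2)
    d=R.from_quat(c['orientation']).apply([(u-c['cx'])/f,(v-c['cy'])/f,1])
    return np.array(c['position']),d
def plane(c,u,v,z):
    p,d=ray(c,u,v); return p+d*(z-p[2])/d[2]
def proj(c,P):
    f=c['frame'].shape[0]/2/np.tan(np.radians(c['vfov'])/2)
    q=R.from_quat(c['orientation']).inv().apply(np.array(P)-c['position'])
    return q[...,:2]/q[...,2:]*f+[c['cx'],c['cy']]
E
python3 - <<'E'
from h import *
import pickle
cs={n:cap(n) for n in('scene','side','wrist')}
pickle.dump(cs,open('c0.pkl','wb'))
for n,c in cs.items(): print(n,c['vfov'],c['cx'],c['cy'],c['position'],R.from_quat(c['orientation']).as_matrix().round(3).tolist())
a=np.vstack([np.hstack([cs['scene']['frame'],cs['side']['frame']])])
cv2.imwrite('pics/a.png',cv2.resize(cs['scene']['frame'],(800,600)))
cv2.imwrite('pics/b.png',cv2.resize(cs['side']['frame'],(800,600)))
print(robot.get_obs())
E
```

```text
scene 43.175542900341256 251.51747603529583 193.3299046572136 [0.20756388 0.9333758  1.06724554] [[-0.905, -0.312, 0.29], [-0.426, 0.651, -0.629], [0.008, -0.692, -0.722]]
side 42.81708504253091 256.18893507189387 185.60274084921605 [ 0.11532777 -0.82375699  0.77577813] [[0.877, -0.261, 0.404], [-0.48, -0.51, 0.714], [0.02, -0.82, -0.572]]
wrist 62.25944857537404 255.08476563105106 193.11142560527298 [0.62634479 0.07752387 0.37339267] [[1.0, 0.0, -0.002], [-0.0, -0.954, -0.301], [-0.002, 0.301, -0.954]]
{'t': 0.15, 'joints': array([-1.78492962e-01,  5.28291972e-01,  1.43358135e+00, -1.23615707e-05,
        1.18138900e+00, -1.78497497e-01]), 'joint_vel': array([-7.76354939e-04, -1.69214620e-03, -5.37032767e-03, -2.05066026e-04,
       -4.02785814e-04,  1.54475793e-05]), 'joint_torque': array([ 1.17890530e-03, -4.42742836e+01, -1.78276026e+01, -2.15643640e-04,
        5.61750654e-03, -9.84718270e-06]), 'eef_pos': array([6.24411551e-01, 1.36178576e-04, 1.96142755e-01]), 'ee_rot': array([ 7.07103269e-01,  7.07109801e-01, -4.80824776e-04, -6.82490412e-04]), 'ft_force': array([-0.40325678,  1.22932037, -0.02500583]), 'ft_torque': array([-0.0256884 , -0.05439304, -0.01750648]), 'grip_force': 0.0, 'grip_width': 0.08533221972414098}
```

View pics/a.png

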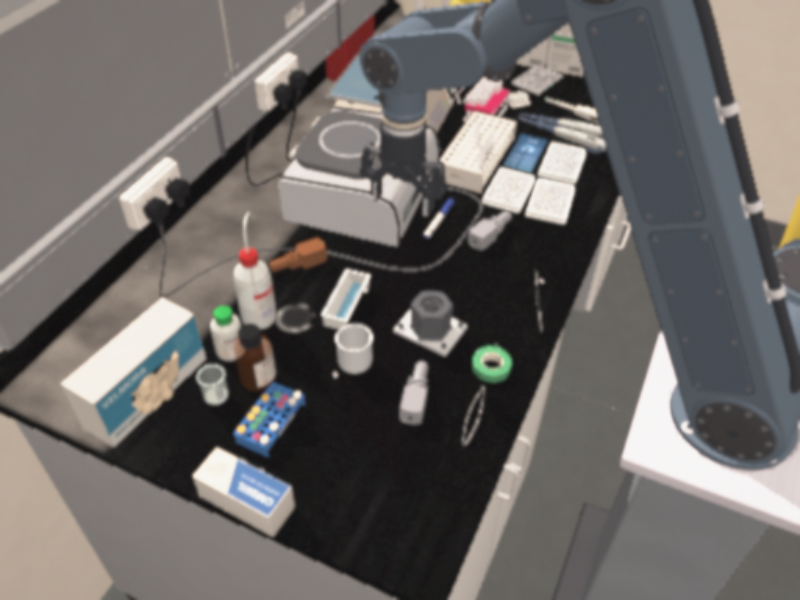

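View pics/b.png

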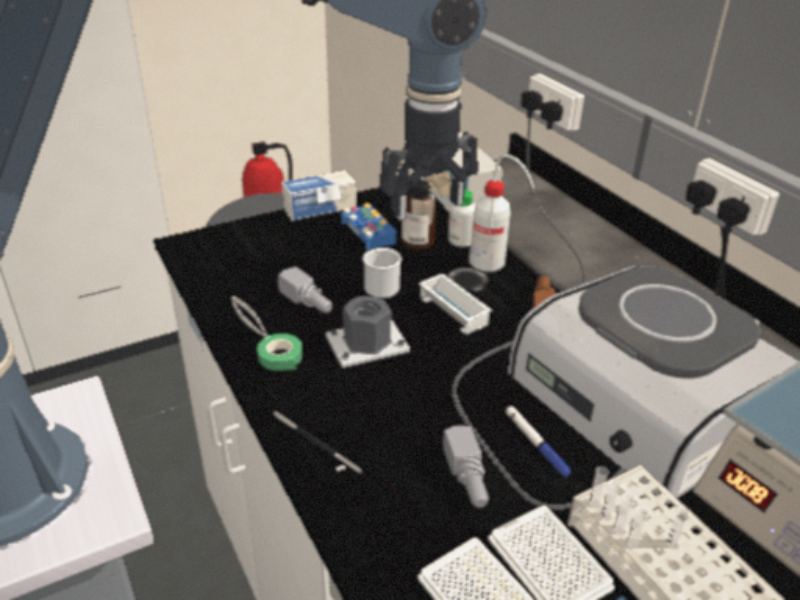

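The first screw is just beyond the nut: scene head (412,407), nose (421,368); side head (293,283), nose (327,307). The second is by the microplates: scene (487,232), side head (460,445), nose (480,500). The nut top is at scene (432,300), side (368,310), and the beaker rim at scene (355,335), side (382,258). All are in the 800x600 views.

```bash
cat > m.py <<'E'
from h import *
def blob(c,u,v,thr=(70,255),win=60,satmax=60):
    hsv=cv2.cvtColor(c['frame'],cv2.COLOR_BGR2HSV)
    m=((hsv[...,2]>=thr[0])&(hsv[...,2]<=thr[1])).astype(np.uint8)
    w=np.zeros_like(m); u0,v0=int(u),int(v); w[max(0,v0-win):v0+win,max(0,u0-win):u0+win]=1
    m=cv2.morphologyEx(m*w,cv2.MORPH_OPEN,np.ones((3,3),np.uint8))
    n,l,st,ce=cv2.connectedComponentsWithStats(m)
    k=l[v0,u0]
    if k==0: return None
    ys,xs=np.where(l==k); return xs,ys,st[k]
def axis(c,u,v,z=0.018,**k):
    b=blob(c,u,v,**k)
    if b is None: return None
    xs,ys,st=b
    P=np.array([plane(c,x,y,z)[:2] for x,y in zip(xs,ys)])
    mu=P.mean(0); d=np.linalg.svd(P-mu,full_matrices=False)[2][0]
    t=(P-mu)@d; s=(P-mu)@[-d[1],d[0]]
    # head = wider end
    w=lambda a:np.ptp(s[a])
    lo,hi=np.percentile(t,[.5,99.5])
    wl=w((t>lo+.01)&(t<lo+.035)); wh=w((t<hi-.01)&(t>hi-.035))
    if wl>wh: d=-d; lo,hi=-hi,-lo
    # midline offsets at several stations
    tt=(P-mu)@d; ss=(P-mu)@[-d[1],d[0]]
    mids=[]
    for a in np.arange(lo+.008,hi-.005,.01):
        q=ss[abs(tt-a)<.005]; mids.append((round(a*1e3),round((q.max()+q.min())*500,1),round(np.ptp(q)*1e3)))
    return mu,np.degrees(np.arctan2(d[1],d[0])),lo,hi,(mu+d*lo).round(4),(mu+d*hi).round(4),mids,st[:5]
E
python3 - <<'E'
from m import *
import pickle
cs=pickle.load(open('c0.pkl','rb'))
for n,pts in dict(scene=[(412,402),(487,232)],side=[(293,280),(460,445)]).items():
    for p in pts: print(n,p,axis(cs[n],p[0]*.64,p[1]*.64))
def ell(c,u,v,z,thr,win=35):
    b=blob(c,u*.64,v*.64,thr=thr,win=win)
    if b is None: print('none');return
    print(b[2], plane(c,b[0].mean(),b[1].mean(),z))
for n,nt,bk in (('scene',(432,300),(355,335)),('side',(368,310),(382,258))):
    c=cs[n]; print(n,'nut guess',plane(c,nt[0]*.64,nt[1]*.64,.072),'beaker',plane(c,bk[0]*.64,bk[1]*.64,.065))
a=cs['scene']['frame'][150:290,200:340];b=cs['side']['frame'][140:280,160:300]
a2=cs['scene']['frame'][110:170,270:340]
cv2.imwrite('pics/c.png',np.hstack([cv2.resize(x,(400,400),interpolation=2) for x in (a,b)]))
E
```

```text
scene (412, 402) (array([0.50285629, 0.20259404]), np.float64(104.70502346091665), np.float64(-0.07703763752967359), np.float64(0.059916287017509416), array([0.5224, 0.1281]), array([0.4876, 0.2605]), [(-69, np.float64(0.0), 22), (-59, np.float64(0.4), 25), (-49, np.float64(0.4), 27), (-39, np.float64(-0.6), 33), (-29, np.float64(-0.6), 36), (-19, np.float64(-1.3), 41), (-9, np.float64(-0.3), 42), (1, np.float64(-0.2), 44), (11, np.float64(-0.7), 44), (21, np.float64(-0.1), 43), (31, np.float64(-0.6), 44), (41, np.float64(0.0), 41), (51, np.float64(1.1), 40)], array([255, 230,  19,  42, 579], dtype=int32))
scene (487, 232) (array([ 0.56075929, -0.44972087]), np.float64(-75.5500513423387), np.float64(-0.24202676454454342), np.float64(0.1758679060627922), array([ 0.5004, -0.2154]), array([ 0.6046, -0.62  ]), [(-234, np.float64(42.3), 46), (-224, np.float64(38.6), 55), (-214, np.float64(41.6), 66), (-204, np.float64(40.7), 69), (-194, np.float64(35.3), 69), (-184, np.float64(34.2), 73), (-174, np.float64(30.4), 70), (-164, np.float64(28.2), 70), (-154, np.float64(24.3), 74), (-144, np.f
[... 1741 characters left out ...]
07555559079301491), np.float64(0.06388612813536916), array([ 0.5135, -0.3306]), array([ 0.5635, -0.2004]), [(-68, np.float64(-2.5), 22), (-58, np.float64(-2.9), 24), (-48, np.float64(-2.1), 25), (-38, np.float64(2.1), 31), (-28, np.float64(0.1), 34), (-18, np.float64(2.0), 43), (-8, np.float64(3.2), 43), (2, np.float64(1.9), 47), (12, np.float64(1.3), 49), (22, np.float64(-1.0), 54), (32, np.float64(-2.2), 54), (42, np.float64(-1.3), 48), (52, np.float64(-0.9), 44)], array([284, 271,  29,  54, 981], dtype=int32))
scene nut guess [0.54570213 0.03096764 0.072     ] beaker [0.6364675 0.1618762 0.065    ]
side nut guess [0.54185744 0.0292887  0.072     ] beaker [0.63552651 0.16165315 0.065     ]
```

View pics/c.png

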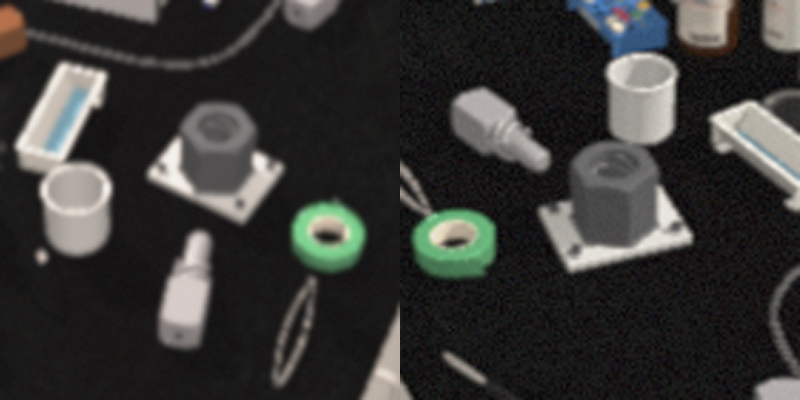

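S1 lies at about (0.505, 0.20) with its head towards about 101 deg. S2 is at about (0.54, -0.26), head towards about 69 deg. The crop shows S1's nose at (200,245) left and (535,155) right, and the nut bore at (220,125) left and (610,165) right. I'm moving over S1 for a close wrist view.

Call:
{"method": "jog_arm", "body": {
  "plan": [
    {"x": -4,"y": 5,"rz": 6},
    {"x": -8,"y": 10,"rz": 12},
    {"x": -12,"y": 15,"rz": 12},
    {"x": -12,"y": 15,"rz": 12}
  ]
}}

```text
validation failed for argument at $.pl...
```

Run:
```python
from m import *
import pickle
c=cap('wrist','d.png'); pickle.dump(c,open('c1.pkl','wb'))
o=robot.get_obs(); print(o['eef_pos'],o['ee_rot'],o['joints'])
print(proj(c,[[.505,.2,.018],[.545,.03,.072],[.6360,.162,.065]]))
p=proj(c,[.5,.22,.03]); print(axis(c,*p,win=90))
c0=pickle.load(open('c0.pkl','rb'))['wrist']
print(proj(c0,[[.505,.2,.018],[.545,.03,.072],[.6360,.162,.065],[.54,-.26,.018]]))
cv2.imwrite('pics/e.png',np.hstack([cv2.resize(x['frame'],(400,300),interpolation=3) for x in (c,c0)]))
```

```text
[6.24512733e-01 1.19282566e-04 1.96289275e-01] [ 7.07124710e-01  7.07088520e-01 -3.79352557e-04 -5.70337039e-04] [-1.78511685e-01  5.28136110e-01  1.43342190e+00  2.95680332e-05
  1.18140432e+00 -1.78471749e-01]
[[128.02399964 -42.37057685]
 [169.95954833 145.15822711]
 [267.04262231 -12.16893121]]
None
[[128.16075159 -42.36905532]
 [170.08422721 145.20156784]
 [267.21702505 -12.17732977]
 [193.41667691 348.02720754]]
```

View pics/e.png

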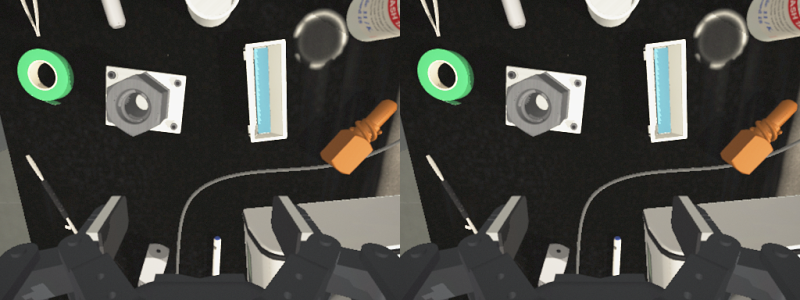

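The move was refused, so the view hasn't changed. The nut bore is at about (138,102) in the left half, and S1's nose is just at the top edge. I'll retry with every field filled in.

Call:
{"method": "jog_arm", "body": {
  "plan": [
    {"x": -4,"y": 5,"z": 0,"rx": 0,"ry": 0,"rz": 6,"hand": 1},
    {"x": -8,"y": 10,"z": 0,"rx": 0,"ry": 0,"rz": 12,"hand": 1},
    {"x": -12,"y": 15,"z": 0,"rx": 0,"ry": 0,"rz": 12,"hand": 1},
    {"x": -12,"y": 15,"z": 0,"rx": 0,"ry": 0,"rz": 12,"hand": 1}
  ]
}}

```text
t: 0.7
eef_pos: [0.501, 0.1528, 0.1967]
ee_rot: [0.627, 0.779, -0.001, -0.001]
ft_force: [0.1, -0.1, 0.2]
grip_width: 0.0854
grip_force: 0.0
```

Run:
```python
from m import *
import pickle
c=cap('wrist','d.png'); pickle.dump(c,open('c1.pkl','wb'))
o=robot.get_obs(); print(o['eef_pos'],o['ee_rot'],o['joints'])
p=proj(c,[.5,.22,.03]); print(p,axis(c,*p,win=90))
```

```text
[0.50308266 0.15180456 0.19698525] [ 6.27946815e-01  7.78256114e-01 -2.81528031e-04 -3.74657324e-04] [ 8.01554616e-02  3.94389041e-01  1.68005297e+00  1.22367134e-04
  1.06808178e+00 -1.32875279e-01]
[266.70497267 103.92988482] (array([0.5048877 , 0.20076442]), np.float64(103.907431709648), np.float64(-0.06914728611313281), np.float64(0.05044151597151536), array([0.5215, 0.1336]), array([0.4928, 0.2497]), [(-61, np.float64(0.3), 22), (-51, np.float64(0.2), 22), (-41, np.float64(0.5), 23), (-31, np.float64(-0.8), 34), (-21, np.float64(0.1), 36), (-11, np.float64(0.5), 36), (-1, np.float64(0.4), 38), (9, np.float64(0.3), 38), (19, np.float64(0.1), 38), (29, np.float64(0.3), 38), (39, np.float64(0.2), 38)], array([ 248,   73,   37,  112, 3361], dtype=int32))
```

View pics/d.png

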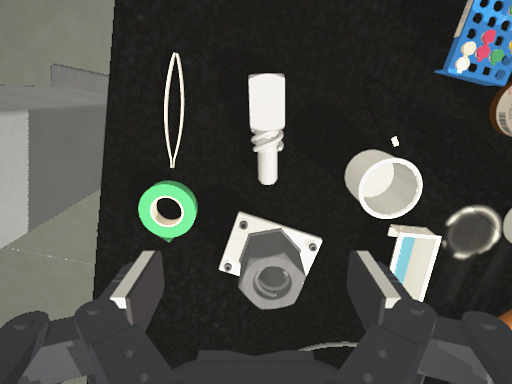

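S1 measures true: axis at 103.9 deg, length 119 mm, head centre at about (0.4997, 0.2217), seen at pixels (266,75)-(266,185). The nut bore is near (273,282) and the beaker at (383,185). Next is a close look at the thread and the nut from the same frame.

Run:
```python
from m import *
import pickle
c=pickle.load(open('c1.pkl','rb'));f=c['frame']
a=f[115:165,245:290]; a=np.clip((a.astype(float)-120)*1.9,0,255).astype(np.uint8); b=f[200:320,210:330]
cv2.imwrite('pics/f.png',np.hstack([cv2.resize(a,(315,480),interpolation=2),cv2.resize(b,(480,480),interpolation=2)]))
# plate: white component
hsv=cv2.cvtColor(f,cv2.COLOR_BGR2HSV)
for cc in (c,pickle.load(open('c0.pkl','rb'))['wrist']):
    uv=proj(cc,[.545,.03,.04]); b=blob(cc,*uv,thr=(60,255),win=75)
    if b is None: print('none',uv); continue
    P=np.array([plane(cc,x,y,.009)[:2] for x,y in zip(b[0],b[1])],np.float32); print(cv2.minAreaRect(P),b[2])
```

```text
((0.5434718132019043, 0.020643096417188644), (0.12627296149730682, 0.11439170688390732), 83.02359008789062) [ 219  211  104   99 6605]
((0.5456412434577942, 0.032415904104709625), (0.09727705270051956, 0.11291453242301941), 83.12491607666016) [ 135   84  104   91 7881]
```

View pics/f.png

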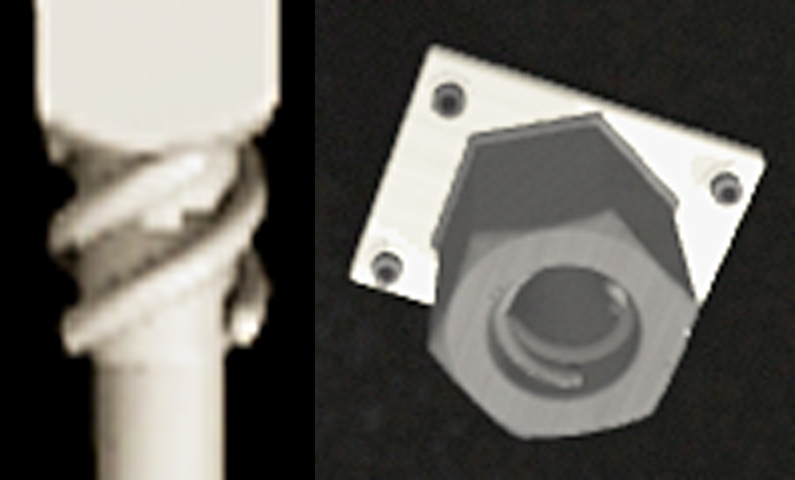

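S1's thread rises to the right ("/"), which suggests right-hand, and the nut will confirm it. In this crop the bore centre is at about (564,329), and the plate corners at (432,45), (765,155) and (350,278).

Run:
```python
from m import *
import pickle
c=pickle.load(open('c1.pkl','rb'));cs=pickle.load(open('c0.pkl','rb'))
g=lambda u,v:((u-315)/4+210-.4,v/4+200-.4)
for p in [(564,325),(564,332)]: print('top',plane(c,*g(*p),.072))
k=[plane(c,*g(*p),.009) for p in [(432,45),(765,155),(350,278)]]
print('plate',(k[1]+k[2])/2,np.linalg.norm(k[0]-k[1]),np.linalg.norm(k[0]-k[2]),np.degrees(np.arctan2(*(k[1]-k[0])[1::-1])))
# bore via dark circle in c0 wrist: nut top bright ring vs. plate ; use hough circles
for n,cc in (('c0',cs['wrist']),('c1',c)):
    uv=proj(cc,[.545,.03,.072]);x,y=map(int,uv)
    gr=cv2.cvtColor(cc['frame'],cv2.COLOR_BGR2GRAY)[y-40:y+40,x-40:x+40]
    h=cv2.HoughCircles(cv2.resize(gr,None,fx=4,fy=4,interpolation=2),cv2.HOUGH_GRADIENT,1,200,param1=80,param2=20,minRadius=60,maxRadius=90)
    if h is not None:
        u,v,r=h[0][0]/4; print(n,u+x-40,v+y-40,r,plane(cc,u+x-40-.4,v+y-40-.4,.072))
    print('pred side/top',uv)
cc=c;b=blob(cc,*proj(cc,[.636,.162,.065])+[0,-25],thr=(110,255),win=60)
if b is not None: print('beaker blob',b[2])
```

```text
top [0.54534701 0.04092519 0.072     ]
top [0.54584714 0.03878588 0.072     ]
plate [0.54539648 0.03965064 0.009     ] 0.11063844975777759 0.08571489384221571 -7.199076153724667
c0 172.125 137.125 22.075 [0.54719359 0.03799301 0.072     ]
pred side/top [170.08422721 145.20156784]
c1 273.625 282.875 16.675 [0.54727902 0.03926098 0.072     ]
pred side/top [269.28378532 289.23061622]
beaker blob [ 345  150   78   69 4053]
```

Call:
{"method": "jog_arm", "body": {
  "plan": [
    {"x": -0.2,"y": 4.5,"z": -5,"rx": 0,"ry": 0,"rz": 1.9,"hand": 1},
    {"x": -0.4,"y": 7,"z": -10,"rx": 0,"ry": 0,"rz": 1.9,"hand": 1},
    {"x": -0.4,"y": 7,"z": -13,"rx": 0,"ry": 0,"rz": 1.9,"hand": 1},
    {"x": -0.4,"y": 7,"z": -13,"rx": 0,"ry": 0,"rz": 1.9,"hand": 1}
  ]
}}

```text
t: 1.25
eef_pos: [0.5004, 0.219, 0.0645]
ee_rot: [0.617, 0.787, -0.002, -0.001]
ft_force: [-0.8, -0.3, 0.4]
grip_width: 0.0852
grip_force: 0.0
```

Run:
```python
from m import *
o=robot.get_obs(); print(o['eef_pos'],o['ee_rot'],o['joints'])
T=R.from_quat(o['ee_rot']).as_matrix(); print(T.round(4).tolist())
c=cap('wrist','g.png')
```

```text
[0.50042014 0.21897097 0.06450765] [ 0.61664016  0.78724136 -0.00198175 -0.00142154] [ 2.08066206e-01  6.17839228e-01  1.73957582e+00 -5.21917450e-04
  7.89041352e-01 -3.34214701e-02]
[[-0.2395, 0.9709, -0.0047], [0.9709, 0.2395, -0.0014], [-0.0002, -0.0049, -1.0]]
```

Call:
{"method": "jog_arm", "body": {
  "plan": [
    {"x": -0.1,"y": 0.3,"z": -4,"rx": 0,"ry": 0,"rz": 0,"hand": 1},
    {"x": -0.1,"y": 0.3,"z": -6,"rx": 0,"ry": 0,"rz": 0,"hand": 1},
    {"x": -0.1,"y": 0.3,"z": -6,"rx": 0,"ry": 0,"rz": 0,"hand": 1},
    {"x": -0.1,"y": 0.3,"z": -6,"rx": 0,"ry": 0,"rz": 0,"hand": 0},
    {"x": -0.1,"y": 0.3,"z": -6,"rx": 0,"ry": 0,"rz": 0,"hand": 0}
  ]
}}

```text
t: 1.92
eef_pos: [0.5015, 0.2231, 0.0085]
ee_rot: [0.617, 0.787, 0.001, 0.001]
ft_force: [-0.2, 0.4, -0.0]
grip_width: 0.0517
grip_force: 0.0
```

Call:
{"method": "jog_arm", "body": {
  "plan": [
    {"x": 0,"y": 0,"z": 0,"rx": 0,"ry": 0,"rz": 0,"hand": 0},
    {"x": 0,"y": 0,"z": 0,"rx": 0,"ry": 0,"rz": 0,"hand": 0}
  ]
}}

```text
t: 2.17
eef_pos: [0.5002, 0.2231, 0.0074]
ee_rot: [0.616, 0.788, 0.0, 0.0]
ft_force: [-0.2, 0.3, -0.5]
grip_width: 0.0126
grip_force: 0.0
```

Run:
```python
from m import *
o=robot.get_obs(); print(o['eef_pos'],o['joints'],o['grip_width'],o['grip_force'],o['ft_force'])
print(R.from_quat(o['ee_rot']).as_matrix().round(4).tolist())
```

```text
[0.50024026 0.22312759 0.00738457] [ 2.15503041e-01  7.15975485e-01  1.76520083e+00 -2.16280371e-05
  6.59604321e-01 -2.71901083e-02] 0.012601798902612076 0.0 [-0.24878142  0.31276912 -0.4809704 ]
[[-0.2403, 0.9707, 0.0008], [0.9707, 0.2403, 0.0002], [-0.0, 0.0008, -1.0]]
```

The fingers closed to 12.6 mm without touching the screw, so I need a picture.

Run:
```python
from m import *
w=cap('wrist');s=cap('side'); import pickle; pickle.dump((w,s),open('c2.pkl','wb'))
x,y=map(int,proj(s,[.5,.22,.05]))
x0=max(0,x-70);y0=max(0,y-70)
cv2.imwrite('pics/h.png',np.hstack([cv2.resize(w['frame'],(440,330)),cv2.resize(s['frame'][y0:y0+140,x0:x0+140],(330,330),interpolation=2)]))
```

```text
(no output)
```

View pics/h.png

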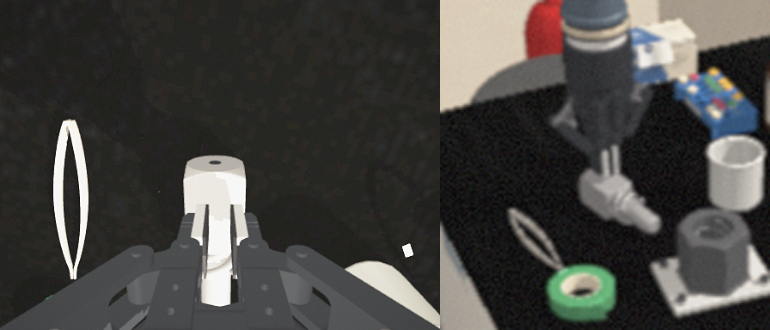

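Run:
```python
from m import *
import pickle
w,s=pickle.load(open('c2.pkl','rb'))
x,y=map(int,proj(s,[.5,.22,.05]));x0=max(0,x-70);y0=max(0,y-70)
for z in (.007,.02,.036,.05): print(z,(proj(s,[.5002,.2231,z])-[x0,y0])*330/140+[440,0],proj(w,[.5002,.2231,z])*440/512)
hx=np.array([-.2403,.9707]);o=np.array([.5064,.1945])
for t in (-.062,0,.056):
  q=np.r_[o+hx*t,.036 if t>=0 else .018]; print('S1',t,(proj(s,q)-[x0,y0])*330/140+[440,0],proj(w,q)*440/512)
o=robot.get_obs(); print(o['t'],o['eef_pos'],o['grip_width'],o['grip_force'],w['position'])
```

```text
0.007 [607.82619715 196.21064356] [216.77603113 194.10004083]
0.02 [607.18536822 186.97756056] [216.62159494 201.9763675 ]
0.036 [606.38678462 175.47154345] [216.39967176 213.2945667 ]
0.05 [605.67892213 165.27263896] [216.16886879 225.06563939]
S1 -0.062 [655.69337303 223.75870998] [215.91354886 309.486975  ]
S1 0 [621.16076006 186.5864663 ] [215.21655661 254.72410752]
S1 0.056 [592.06996698 166.07256102] [214.75130448 171.33652824]
2.275 [0.50002714 0.22310021 0.00707486] 0.0004044250629971803 0.0 [0.48327081 0.29826154 0.18471616]
```

Run:
```python
from m import *
import pickle
cs=pickle.load(open('c0.pkl','rb'))
for n in('side','scene'):
  for z in (.196,.209,.235): print(n,z,proj(cs[n],np.array([[.6244-.0425,0,z],[.6244+.0425,0,z]])).ravel()/.64)
s=cap('side');w=cap('wrist')
x,y=map(int,proj(s,[.5,.22,.05]))
a=cs['side']['frame'][90:150,235:315]
cv2.imwrite('pics/i.png',np.vstack([np.hstack([cv2.resize(s['frame'][y-35:y+35,x-35:x+35],(390,390),interpolation=2),cv2.resize(w['frame'][160:260,200:300],(390,390),interpolation=2)])]))
print(x,y,robot.get_obs()['eef_pos'])
```

```text
side 0.196 [401.4737589  244.27556096 451.35285227 230.81756852]
side 0.209 [401.66332049 236.55745227 451.86356613 223.24482614]
side 0.235 [402.05023547 220.80398663 452.90534272 207.79761316]
scene 0.196 [423.10350823 232.74068623 379.32747525 219.08046884]
scene 0.209 [423.37559758 227.05593186 379.28790844 213.40468731]
scene 0.235 [423.93159519 215.43949056 379.20708822 201.81118504]
189 171 [0.49992267 0.22307218 0.00692036]
```

View pics/i.png

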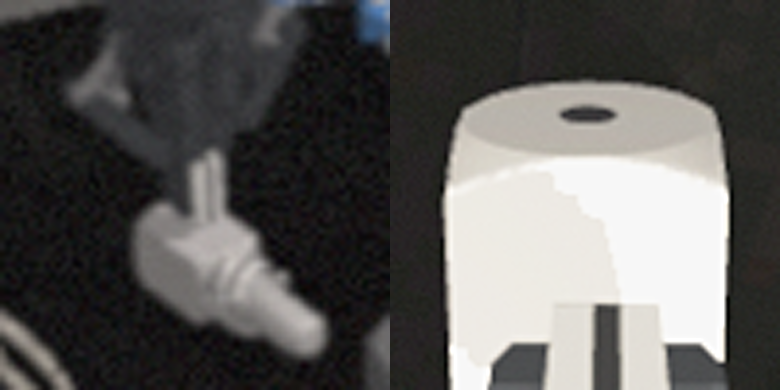

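The fingers shut above the head. Their visible tips stand about 26-30 mm behind the reported TCP, and the starting side view agrees. The screw hasn't moved. I'll open, go down about 32 mm and close again, watching the force.

Call:
{"method": "jog_arm", "body": {
  "plan": [
    {"x": 0,"y": 0,"z": 0.5,"rx": 0,"ry": 0,"rz": 0,"hand": 1},
    {"x": 0,"y": 0,"z": 0.5,"rx": 0,"ry": 0,"rz": 0,"hand": 1},
    {"x": 0,"y": 0,"z": 0.5,"rx": 0,"ry": 0,"rz": 0,"hand": 1},
    {"x": 0,"y": 0,"z": 0.5,"rx": 0,"ry": 0,"rz": 0,"hand": 1},
    {"x": 0,"y": 0,"z": 0,"rx": 0,"ry": 0,"rz": 0,"hand": 1}
  ]
}}

```text
t: 3.0
eef_pos: [0.5002, 0.2231, 0.007]
ee_rot: [0.616, 0.787, 0.0, 0.0]
ft_force: [0.3, -0.3, 0.2]
grip_width: 0.0855
grip_force: 0.0
```

Call:
{"method": "jog_arm", "body": {
  "plan": [
    {"x": 0,"y": 0,"z": -1,"rx": 0,"ry": 0,"rz": 0,"hand": 1},
    {"x": 0,"y": 0,"z": -1.5,"rx": 0,"ry": 0,"rz": 0,"hand": 1},
    {"x": 0,"y": 0,"z": -1.5,"rx": 0,"ry": 0,"rz": 0,"hand": 1}
  ]
}}

```text
t: 3.38
eef_pos: [0.4994, 0.2229, -0.0089]
ee_rot: [0.616, 0.787, -0.001, -0.001]
ft_force: [0.3, 0.4, 0.7]
grip_width: 0.0854
grip_force: 0.0
```

Run:
```python
from m import *
s=cap('side');w=cap('wrist')
o=robot.get_obs(); print(o['eef_pos'],o['grip_width'],o['ft_force'])
x,y=map(int,proj(s,[.5,.22,.05]))
cv2.imwrite('pics/j.png',np.hstack([cv2.resize(s['frame'][y-35:y+35,x-35:x+35],(390,390),interpolation=2),cv2.resize(w['frame'],(400,390),interpolation=2)]))
for g in(-.0425,.0425):
  for z in (-.01,.005,.015,.03): 
    q=[.5+.9707*g,.223+.2403*g,z]; print(g,z,((proj(s,q)-[x-35,y-35])*390/70).round(),(proj(w,q)*[400/512,390/384]+[390,0]).round())
```

```text
[ 0.49989656  0.22302548 -0.00827404] 0.0857029061466369 [-0.2578677  -0.3206308  -0.38532611]
-0.0425 -0.01 [133. 330.] [533. 229.]
-0.0425 0.005 [130. 305.] [529. 239.]
-0.0425 0.015 [129. 288.] [525. 248.]
-0.0425 0.03 [127. 263.] [519. 262.]
0.0425 -0.01 [272. 265.] [642. 229.]
0.0425 0.005 [270. 241.] [646. 239.]
0.0425 0.015 [270. 224.] [649. 248.]
0.0425 0.03 [268. 199.] [655. 262.]
```

View pics/j.png

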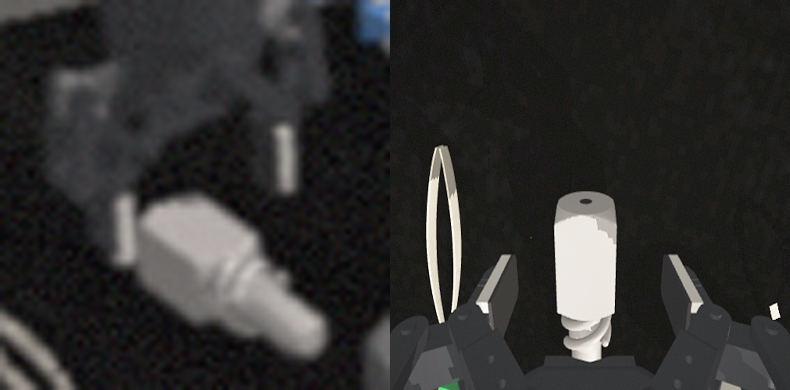

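The open pads stand either side of the head, tips at about z = 0.030 by the side view at (125,265) and (287,193). That puts the tool end 25 mm short of the reported TCP when shut. I'll go down 18 mm more and close.

Call:
{"method": "jog_arm", "body": {
  "plan": [
    {"x": 0,"y": 0,"z": -1,"rx": 0,"ry": 0,"rz": 0,"hand": 1},
    {"x": 0,"y": 0,"z": -1.8,"rx": 0,"ry": 0,"rz": 0,"hand": 1},
    {"x": 0,"y": 0,"z": -1.8,"rx": 0,"ry": 0,"rz": 0,"hand": 0},
    {"x": 0,"y": 0,"z": -1.8,"rx": 0,"ry": 0,"rz": 0,"hand": 0},
    {"x": 0,"y": 0,"z": -1.8,"rx": 0,"ry": 0,"rz": 0,"hand": 0}
  ]
}}

```text
t: 4.1
eef_pos: [0.4995, 0.223, -0.0256]
ee_rot: [0.616, 0.787, -0.0, -0.0]
ft_force: [0.2, 0.7, -1.2]
grip_width: 0.0348
grip_force: 61.0
```

Call:
{"method": "jog_arm", "body": {
  "plan": [
    {"x": 0,"y": 0,"z": 0,"rx": 0,"ry": 0,"rz": 0,"hand": 0},
    {"x": 0,"y": 0,"z": 2,"rx": 0,"ry": 0,"rz": 0,"hand": 0}
  ]
}}

```text
t: 4.35
eef_pos: [0.4986, 0.2227, -0.0072]
ee_rot: [0.616, 0.787, -0.001, -0.001]
ft_force: [0.8, 0.4, -2.7]
grip_width: 0.0352
grip_force: 61.0
```

Run:
```python
from m import *
o=robot.get_obs(); print(o['eef_pos'],o['joints'],o['grip_width'],o['grip_force'],o['ft_force'])
```

```text
[ 0.49858545  0.22268812 -0.00715687] [ 2.15346214e-01  7.41856204e-01  1.76985138e+00  2.04892976e-05
  6.33388407e-01 -2.71830812e-02] 0.03522979983216373 60.96611738204956 [ 0.8139036   0.43029745 -2.66871088]
```

Gripped at 61 N, width 35 mm. Now I lift and tip the screw upright, head up and tool towards +y, while carrying it towards the nut.

Call:
{"method": "jog_arm", "body": {
  "plan": [
    {"x": 0,"y": 0,"z": 4,"rx": 0,"ry": 0,"rz": 0,"hand": 0},
    {"x": 0,"y": 0,"z": 8,"rx": 9.7,"ry": 2.4,"rz": 0,"hand": 0},
    {"x": 0.5,"y": -1,"z": 12,"rx": 19.4,"ry": 4.8,"rz": 0,"hand": 0},
    {"x": 1,"y": -3,"z": 16,"rx": 29.1,"ry": 7.2,"rz": 0,"hand": 0},
    {"x": 1.5,"y": -5,"z": 19,"rx": 38.8,"ry": 9.6,"rz": 0,"hand": 0}
  ]
}}

```text
t: 4.97
eef_pos: [0.5161, 0.1718, 0.1859]
ee_rot: [0.578, 0.74, 0.213, -0.269]
ft_force: [0.5, 0.7, -4.0]
grip_width: 0.0347
grip_force: 61.1
```

Call:
{"method": "jog_arm", "body": {
  "plan": [
    {"x": 0.5,"y": -2,"z": 0,"rx": 9.7,"ry": 2.4,"rz": 0,"hand": 0},
    {"x": 1,"y": -4,"z": 0,"rx": 19.4,"ry": 4.8,"rz": 0,"hand": 0},
    {"x": 2,"y": -6,"z": 0,"rx": 29.1,"ry": 7.2,"rz": 0,"hand": 0},
    {"x": 3,"y": -8,"z": 0,"rx": 38.8,"ry": 9.6,"rz": 0,"hand": 0},
    {"x": 3.2,"y": -9,"z": 0,"rx": 48.5,"ry": 12,"rz": 0,"hand": 0}
  ]
}}

```text
t: 5.6
eef_pos: [0.5485, 0.0807, 0.1821]
ee_rot: [0.436, 0.557, 0.437, -0.556]
ft_force: [0.1, 0.8, -1.7]
grip_width: 0.0349
grip_force: 61.4
```

Call:
{"method": "jog_arm", "body": {
  "plan": [
    {"x": 0,"y": 0,"z": 0,"rx": 0,"ry": 0,"rz": -7,"hand": 0},
    {"x": 0,"y": 0,"z": 0,"rx": 0,"ry": 0,"rz": -13.9,"hand": 0},
    {"x": 0,"y": 0,"z": 0,"rx": 0,"ry": 0,"rz": -13.9,"hand": 0}
  ]
}}

```text
t: 5.98
eef_pos: [0.546, 0.0826, 0.183]
ee_rot: [0.502, 0.499, 0.499, -0.5]
ft_force: [1.2, 0.4, -2.2]
grip_width: 0.0346
grip_force: 61.5
```

```bash
cat > st.py <<'E'
from m import *
import sys
o=robot.get_obs(); T=R.from_quat(o['ee_rot'])
print(o['t'],'pos',o['eef_pos'].round(4),'q',o['joints'].round(3),'w',round(o['grip_width'],4),o['grip_force'],o['ft_force'].round(1))
print(T.as_matrix().round(3).tolist())
S=o['eef_pos']+T.apply([-.029,0,-.0436]); print('screw org',S.round(4))
E
python3 - <<'E'
from st import *
D=R.from_matrix(np.array([[0,1,0],[0,0,1],[1,0,0]]))
print('to go rotvec deg',np.degrees((D*T.inv()).as_rotvec()).round(1),'shift cm',((np.array([.546,.0393+.0436,.155+.029])-o['eef_pos'])*100).round(2))
s=cap('side');c=cap('scene')
import pickle;pickle.dump((s,c),open('c3.pkl','wb'))
E
```

```text
5.975 pos [0.546  0.0826 0.183 ] q [-0.614  1.02   1.62   1.018  1.849 -1.146] w 0.0346 61.48380160331726 [ 1.2  0.4 -2.2]
[[0.004, 1.0, 0.001], [0.001, -0.001, 1.0], [1.0, -0.004, -0.001]]
screw org [0.5459 0.039  0.1541]
to go rotvec deg [ 0.1 -0.2  0.1] shift cm [-0.    0.03  0.1 ]
```

The screw is upright over the nut by kinematics. I'll check both axes in the two fixed views by silhouette midlines.

```bash
cat > mid.py <<'E'
from m import *
def midline(c,xy,zs,lo,hi,half=45):
    g=cv2.GaussianBlur(cv2.cvtColor(c['frame'],cv2.COLOR_BGR2GRAY),(3,3),0).astype(float)
    out=[]
    for z in zs:
        p=proj(c,[*xy,z]); a=proj(c,[*xy,z+.01])-p; a/=np.linalg.norm(a); n=np.array([-a[1],a[0]]); n*=np.sign(n[0])
        t=np.arange(-half,half+.1,.25); q=p+np.outer(t,n)
        v=cv2.remap(g.astype(np.float32),q[:,0].astype(np.float32),q[:,1].astype(np.float32),1).ravel()
        m=(v>lo)&(v<hi); k=len(t)//2
        # nearest run containing centre
        if not m[k-8:k+9].any(): out.append((round(z,3),None)); continue
        k=k-8+np.argmax(m[k-8:k+9])
        i=k
        while i>0 and m[i-1]: i-=1
        j=k
        while j<len(m)-1 and m[j+1]: j+=1
        sc=np.linalg.norm(proj(c,[*xy,z+.01])-p)
        f=c['frame'].shape[0]/2/np.tan(np.radians(c['vfov'])/2); d=np.linalg.norm(np.array([*xy,z])-c['position'])
        out.append((round(z,3),round((t[i]+t[j])/2*d/f*1e3,1),round((t[j]-t[i])*d/f*1e3,1)))
    return out
E
python3 - <<'E'
from mid import *
import pickle
cs=pickle.load(open('c0.pkl','rb')); s,c=pickle.load(open('c3.pkl','rb'))
for n,c0,c1 in (('side',cs['side'],s),('scene',cs['scene'],c)):
    print(n,'nut',midline(c0,(.546,.0393),[.02,.03,.04,.05,.06],35,160))
    print(n,'screw',midline(c1,(.546,.039),[.096,.1,.106,.112,.118,.14,.15],100,256))
    x,y=proj(c1,[.546,.039,.106]); x,y=int(x),int(y)
    print(c1['frame'][y,x-14:x+15:2,1], c0['frame'][int(proj(c0,[.546,.039,.045])[1]),int(proj(c0,[.546,.039,.045])[0])-28:int(proj(c0,[.546,.039,.045])[0])+29:3,1])
E
```

```text
side nut [(0.02, np.float64(-3.8), np.float64(77.6)), (0.03, np.float64(-10.0), np.float64(89.6)), (0.04, np.float64(-2.5), np.float64(76.8)), (0.05, np.float64(-0.6), np.float64(81.3)), (0.06, np.float64(-1.2), np.float64(79.7))]
side screw [(0.096, np.float64(1.2), np.float64(19.3)), (0.1, np.float64(-0.3), np.float64(15.0)), (0.106, None), (0.112, np.float64(-6.0), np.float64(9.6)), (0.118, np.float64(-5.4), np.float64(10.7)), (0.14, None), (0.15, None)]
[ 11  26  69  88  98  91  89  85  77  68  68  96 108 107 106] [  8  23  24  26  46  68  99 101 102 111 108 111 105  91  97  30  13  25
  27]
scene nut [(0.02, np.float64(2.6), np.float64(73.8)), (0.03, np.float64(2.5), np.float64(73.4)), (0.04, np.float64(11.2), np.float64(90.4)), (0.05, np.float64(-1.8), np.float64(92.8)), (0.06, np.float64(1.1), np.float64(86.6))]
scene screw [(0.096, np.float64(2.5), np.float64(42.8)), (0.1, np.float64(1.8), np.float64(34.3)), (0.106, np.float64(0.0), np.float64(22.4)), (0.112, np.float64(-0.3), np.float64(20.2)), (0.118, np.float64(-0.3), np.float64(20.1)), (0.14, np.float64(-1.4), np.float64(37.1)), (0.15, np.float64(-3.1), np.float64(38.9))]
[ 25  25  27  27  40  76 120 134 138 119  54  35  29  27  28] [ 22  22  25  23  62 219  91  95 121 118 111 118 122  99  68  26  22  23
  25]
```

The axes agree within about 2 mm. I'm lowering the nose into the bore, to just above the guide, and watching the force.

Call:
{"method": "jog_arm", "body": {
  "plan": [
    {"x": 0,"y": 0,"z": -2,"rx": 0,"ry": 0,"rz": 0,"hand": 0},
    {"x": 0,"y": 0,"z": -4,"rx": 0,"ry": 0,"rz": 0,"hand": 0},
    {"x": 0,"y": 0,"z": -4.5,"rx": 0,"ry": 0,"rz": 0,"hand": 0},
    {"x": 0,"y": 0,"z": -4.5,"rx": 0,"ry": 0,"rz": 0,"hand": 0}
  ]
}}

```text
t: 6.58
eef_pos: [0.5469, 0.0833, 0.1382]
ee_rot: [-0.5, -0.5, -0.5, 0.5]
ft_force: [0.1, -0.4, -2.2]
grip_width: 0.035
grip_force: 61.5
```

Call:
{"method": "jog_arm", "body": {
  "plan": [
    {"x": 0,"y": 0,"z": -0.2,"rx": 0,"ry": 0,"rz": 0,"hand": 0},
    {"x": 0,"y": 0,"z": -0.4,"rx": 0,"ry": 0,"rz": 0,"hand": 0},
    {"x": 0,"y": 0,"z": -0.6,"rx": 0,"ry": 0,"rz": 0,"hand": 0}
  ]
}}

```text
t: 6.95
eef_pos: [0.547, 0.0829, 0.1331]
ee_rot: [0.5, 0.5, 0.5, -0.499]
ft_force: [0.1, -1.0, -2.2]
grip_width: 0.0349
grip_force: 61.5
```

```bash
python3 -c "
from st import *
print(o['ft_torque'])"
```

```text
6.95 pos [0.547  0.0829 0.1331] q [-0.612  1.108  1.592  1.005  1.817 -1.203] w 0.0349 61.48582220077515 [ 0.1 -1.  -2.2]
[[-0.001, 1.0, 0.0], [0.002, -0.0, 1.0], [1.0, 0.001, -0.002]]
screw org [0.5471 0.0393 0.1041]
[-0.97710865  0.00334249  0.01840743]
```

Call:
{"method": "jog_arm", "body": {
  "plan": [
    {"x": 0,"y": 0,"z": -0.2,"rx": 0,"ry": 0,"rz": 0,"hand": 0},
    {"x": 0,"y": 0,"z": -0.4,"rx": 0,"ry": 0,"rz": 0,"hand": 0},
    {"x": 0,"y": 0,"z": -0.4,"rx": 0,"ry": 0,"rz": 0,"hand": 0}
  ]
}}

```text
t: 7.32
eef_pos: [0.5465, 0.0829, 0.1304]
ee_rot: [-0.499, -0.5, -0.5, 0.501]
ft_force: [-1.5, -2.0, 3.7]
grip_width: 0.0346
grip_force: 61.7
```

```bash
python3 -c "
from st import *
print(o['ft_torque'])"
```

```text
7.325 pos [0.5465 0.0829 0.1304] q [-0.612  1.115  1.59   1.004  1.818 -1.206] w 0.0346 61.73925161361694 [-1.5 -2.   3.7]
[[0.0, 1.0, -0.001], [-0.002, 0.001, 1.0], [1.0, -0.0, 0.002]]
screw org [0.5465 0.0394 0.1013]
[0.07330169 0.11772072 0.39359042]
```

Contact of about 6 N, pushing towards -x and -y. I'll shift a little that way and continue.

Call:
{"method": "jog_arm", "body": {
  "plan": [
    {"x": -0.1,"y": -0.1,"z": 0,"rx": 0,"ry": 0,"rz": 0,"hand": 0},
    {"x": -0.1,"y": -0.1,"z": -0.2,"rx": 0,"ry": 0,"rz": 0,"hand": 0},
    {"x": -0.1,"y": -0.1,"z": -0.3,"rx": 0,"ry": 0,"rz": 0,"hand": 0}
  ]
}}

```text
t: 7.7
eef_pos: [0.546, 0.0822, 0.1251]
ee_rot: [0.501, 0.5, 0.499, -0.5]
ft_force: [-0.6, -0.5, -2.3]
grip_width: 0.0353
grip_force: 61.5
```

```bash
python3 -c "
from st import *
print(o['ft_torque'])"
```

```text
7.7 pos [0.546  0.0822 0.1251] q [-0.614  1.122  1.589  1.001  1.812 -1.211] w 0.0353 61.504554748535156 [-0.6 -0.5 -2.3]
[[0.0, 1.0, -0.0], [0.002, 0.0, 1.0], [1.0, -0.0, -0.002]]
screw org [0.546  0.0385 0.0962]
[-0.87632909  0.06677057  0.19416764]
```

Call:
{"method": "jog_arm", "body": {
  "plan": [
    {"x": 0,"y": 0,"z": -0.2,"rx": 0,"ry": 0,"rz": 0,"hand": 0},
    {"x": 0,"y": 0,"z": -0.3,"rx": 0,"ry": 0,"rz": 0,"hand": 0},
    {"x": 0,"y": 0,"z": -0.3,"rx": 0,"ry": 0,"rz": 0,"hand": 0}
  ]
}}

```text
t: 8.07
eef_pos: [0.5459, 0.0821, 0.1225]
ee_rot: [0.5, 0.5, 0.499, -0.5]
ft_force: [-1.0, 0.1, -2.5]
grip_width: 0.035
grip_force: 61.5
```

```bash
python3 -c "
from st import *
print(o['ft_torque'])"
```

```text
8.075 pos [0.5459 0.0821 0.1225] q [-0.614  1.127  1.587  1.     1.811 -1.214] w 0.035 61.50870323181152 [-1.   0.1 -2.5]
[[0.0, 1.0, -0.0], [0.002, 0.0, 1.0], [1.0, -0.0, -0.002]]
screw org [0.5459 0.0384 0.0936]
[-0.97210608  0.0339686   0.12724729]
```

The nose is 13 mm into the guide with no load. I'll release, retreat along -y, then turn the tool back to pointing down over the head.

Call:
{"method": "jog_arm", "body": {
  "plan": [
    {"x": 0,"y": 0,"z": 0,"rx": 0,"ry": 0,"rz": 0,"hand": 1},
    {"x": 0,"y": 0,"z": 0,"rx": 0,"ry": 0,"rz": 0,"hand": 1},
    {"x": 0,"y": 0,"z": 0,"rx": 0,"ry": 0,"rz": 0,"hand": 1},
    {"x": 0,"y": -4,"z": 0,"rx": 0,"ry": 0,"rz": 0,"hand": 1},
    {"x": 0,"y": -9,"z": 1,"rx": 0,"ry": 0,"rz": 0,"hand": 1}
  ]
}}

```text
t: 8.7
eef_pos: [0.5455, -0.0077, 0.133]
ee_rot: [-0.5, -0.5, -0.499, 0.501]
ft_force: [1.3, 0.2, -0.0]
grip_width: 0.0853
grip_force: 0.0
```

Call:
{"method": "jog_arm", "body": {
  "plan": [
    {"x": 0,"y": -1,"z": 3,"rx": -10,"ry": 0,"rz": 0,"hand": 1},
    {"x": 0,"y": -1,"z": 6,"rx": -20,"ry": 0,"rz": 0,"hand": 1},
    {"x": 0,"y": -1,"z": 8,"rx": -30,"ry": 0,"rz": 0,"hand": 1},
    {"x": 0,"y": -1,"z": 9,"rx": -40,"ry": 0,"rz": 0,"hand": 1},
    {"x": 0,"y": -1,"z": 9,"rx": -50,"ry": 0,"rz": 0,"hand": 1}
  ]
}}

```text
t: 9.32
eef_pos: [0.5464, -0.0187, 0.2247]
ee_rot: [0.665, 0.665, 0.241, -0.238]
ft_force: [0.5, 0.6, -0.8]
grip_width: 0.0852
grip_force: 0.0
```

Call:
{"method": "jog_arm", "body": {
  "plan": [
    {"x": 0,"y": 0,"z": 0,"rx": -10,"ry": 0,"rz": 0,"hand": 1},
    {"x": 0,"y": 0,"z": 0,"rx": -20,"ry": 0,"rz": 0,"hand": 1},
    {"x": 0,"y": 0,"z": 0,"rx": -30,"ry": 0,"rz": 0,"hand": 1},
    {"x": 0,"y": 0,"z": 0,"rx": -40,"ry": 0,"rz": 0,"hand": 1},
    {"x": 0,"y": 0,"z": 0,"rx": -40,"ry": 0,"rz": 0,"hand": 1}
  ]
}}

```text
t: 9.95
eef_pos: [0.545, -0.0145, 0.2236]
ee_rot: [0.705, 0.709, -0.0, 0.0]
ft_force: [0.4, -0.2, -0.6]
grip_width: 0.0852
grip_force: 0.0
```

Run:
```python
from st import *
import pickle
w=cap('wrist','k.png'); s=cap('side'); c=cap('scene'); pickle.dump((w,s,c),open('c4.pkl','wb'))
hs=cv2.cvtColor(w['frame'],cv2.COLOR_BGR2HSV)
for z in (.138,.144,.148): print(z,proj(w,[.546,.0385,z]))
b=blob(w,*proj(w,[.546,.0385,.144]),thr=(140,255),win=70)
if b is not None:
    print(b[2])
    for z in (.136,.148):
        P=np.array([plane(w,x,y,z)[:2] for x,y in zip(*b[:2])],np.float32); print(z,cv2.minAreaRect(P))
```

```text
9.95 pos [ 0.545  -0.0145  0.2236] q [-0.231  0.388  1.602 -0.     1.151 -0.237] w 0.0852 0.0 [ 0.4 -0.2 -0.6]
[[-0.006, 1.0, -0.0], [1.0, 0.006, -0.0], [-0.0, -0.0, -1.0]]
screw org [ 0.5452 -0.0435  0.2672]
0.138 [254.61466562 124.07008876]
0.144 [254.60207078 124.78661925]
0.148 [254.59335208 125.28263337]
```

Run:
```python
from m import *
import pickle
w,s,c=pickle.load(open('c4.pkl','rb'))
g=cv2.cvtColor(w['frame'],cv2.COLOR_BGR2GRAY)
print(g[60:190:8,190:330:8])
for n,cc in(('side',s),('scene',c)):
    x,y=proj(cc,[.546,.0385,.12]).astype(int); g=cv2.cvtColor(cc['frame'],cv2.COLOR_BGR2GRAY)
    print(n,x,y);print(g[y-40:y+50:6,x-30:x+31:4])
```

```text
[[ 24  26  23  25  24  28  31  26  25  32  28  27  24  26  25  28  22  25]
 [ 25  25  25  24  28  23  27  27  24  25  33  27  31  30  24  28  25  21]
 [ 23  21  24 236 237 235 235 197  91  15  27  27  27  29  30  30  27  26]
 [ 27  26  29 221 127 237 236 142 133 130 248 247 247 249 253  29  29  28]
 [ 26  27  22 231 231  98 117 117 152 149 150 251 247 143 206  32  28  26]
 [ 23  29  25 233 234 116 177 189 122 105 150 147 229 247 248  25  28  24]
 [ 30  26  26 237 230 114 203 234 234 234 225 207 146 247 254  31  29  30]
 [ 24  23  17 232 199 114 234 233 234 234 233 231 150 247  35  29  27  25]
 [ 26  28  21 233 123 113 233 233  69 233 233 142 201 247  22  29  27  27]
 [ 33  29 120 118 102 165 232 232 235 232 233 152 250 247  29  31  32  34]
 [ 28  28 198 219 247 216 216 233 231 233 240 153 220 247  24  29  28  31]
 [ 32  32  29  33  31  28  15 148 158 227 242 246 146 250  24  25  25  31]
 [ 27  28  32  26  28  31  29  33  26  32  25  25  26  23  31  28  28  28]
 [ 29  24  31  34  29  28  31  29  28  28  28  31  30  29  33  30  29  30]
 [ 28  26  27  29  29  27  31  29  24  29  29  26 
[... 1514 characters left out ...]
  74  64  25  27  22  23  26]
 [ 79  89  72  68  70  65  86  88  70  25  22  23  24  23  24  28]
 [ 24  24  25  24  22  25 174 207 162 204  84  25  25  26  26  23]
 [ 25  23  23  26  23  32 116 123 179 126  77  25  26  24  27  24]
 [ 23  23  25  22  26  69 117 117 120 123  71  24  26  24  26  26]
 [ 24  24  24  24  54 125 158 122 123 120 114  47  25  26  26  29]
 [ 24  23  23 104 220  77 118 117  97  99  78  42  23  27  25  27]
 [ 26  26 123 219 196  74  80  82  83  81  79 238 121 112  27  26]
 [ 24  29 129 222 242 128  81  81  81  79 149 206 189  31  27  25]
 [ 24  26  25  25  38 115 172 187 188 166 195 166  24  21  24  24]
 [ 25  23  23  24  25  22  25  30  95 170 147  24  22  20  29 176]]
```

The screw stands in the nut: the bright square head is on the nut's axis, with the dark mark at its centre. Measuring the head square.

```bash
cat > head.py <<'E'
from m import *
def head(w,xy,z,off=(-10,8),thr=200,win=60):
    p=proj(w,[*xy,z])+off
    b=blob(w,*p,thr=(thr,255),win=win)
    if b is None: print('no blob'); return
    xs,ys,st=b; print('bbox',st)
    P=np.array([plane(w,x,y,z)[:2] for x,y in zip(xs,ys)],np.float32); print(cv2.minAreaRect(P))
    g=cv2.cvtColor(w['frame'],cv2.COLOR_BGR2GRAY); q=proj(w,[*xy,z]).astype(int)
    r=g[q[1]-12:q[1]+13,q[0]-12:q[0]+13]; yy,xx=np.where(r<150)
    if len(xx): print('mark',xx.mean()+q[0]-12,yy.mean()+q[1]-12,len(xx),plane(w,xx.mean()+q[0]-12,yy.mean()+q[1]-12,z))
E
python3 - <<'E'
from head import *
import pickle
w,s,c=pickle.load(open('c4.pkl','rb'))
for z in(.138,.148): head(w,(.546,.0385),z)
E
```

```text
bbox [ 207   72   97   82 4435]
((0.5463071465492249, 0.04631407558917999), (0.05600051209330559, 0.07461623102426529), 83.0403823852539)
mark 254.089552238806 124.91044776119404 67 [0.5455768  0.03782777 0.138     ]
bbox [ 207   73   97   81 4430]
((0.5463074445724487, 0.046947114169597626), (0.05387042462825775, 0.07177799195051193), 83.0403823852539)
mark 254.089552238806 124.91044776119404 67 [0.54560494 0.0387836  0.148     ]
```

Call:
{"method": "jog_arm", "body": {
  "plan": [
    {"x": 0,"y": 1,"z": 0,"rx": 0,"ry": 0,"rz": 10,"hand": 1},
    {"x": 0,"y": 2,"z": 0,"rx": 0,"ry": 0,"rz": 20,"hand": 1},
    {"x": 0,"y": 3,"z": 0,"rx": 0,"ry": 0,"rz": 30,"hand": 1},
    {"x": 0,"y": 4,"z": -1,"rx": 0,"ry": 0,"rz": 40,"hand": 1},
    {"x": 0,"y": 5.3,"z": -2,"rx": 0,"ry": 0,"rz": 50,"hand": 1}
  ]
}}

```text
t: 10.72
eef_pos: [0.5461, 0.0332, 0.2022]
ee_rot: [0.341, 0.94, 0.0, -0.0]
ft_force: [-0.0, 0.9, 0.1]
grip_width: 0.0854
grip_force: 0.0
```

Call:
{"method": "jog_arm", "body": {
  "plan": [
    {"x": 0,"y": 0,"z": 0,"rx": 0,"ry": 0,"rz": 10,"hand": 1},
    {"x": 0,"y": 0,"z": 0,"rx": 0,"ry": 0,"rz": 20,"hand": 1},
    {"x": 0,"y": 0,"z": 0,"rx": 0,"ry": 0,"rz": 30,"hand": 1},
    {"x": 0,"y": 0,"z": 0,"rx": 0,"ry": 0,"rz": 40,"hand": 1},
    {"x": 0,"y": 0,"z": 0,"rx": 0,"ry": 0,"rz": 40,"hand": 1}
  ]
}}

```text
t: 11.35
eef_pos: [0.546, 0.0333, 0.2024]
ee_rot: [0.003, 1.0, 0.0, -0.0]
ft_force: [-0.2, -0.5, -0.2]
grip_width: 0.0856
grip_force: 0.0
```

Run:
```python
from st import *
from head import head
import pickle
w=cap('wrist'); pickle.dump(w,open('c5.pkl','wb'))
print('shift cm',((np.array([.5458,.0385,.068])-o['eef_pos'])*100).round(2))
head(w,(.5458,.0385),.142)
```

```text
11.35 pos [0.546  0.0333 0.2024] q [-1.440e-01  4.160e-01  1.623e+00  1.000e-03  1.103e+00 -1.710e+00] w 0.0856 0.0 [-0.2 -0.5 -0.2]
[[-1.0, 0.005, -0.0], [0.005, 1.0, 0.001], [0.0, 0.001, -1.0]]
screw org [0.575  0.0331 0.2459]
shift cm [ -0.02   0.52 -13.44]
bbox [ 231  166   59   49 1910]
((0.5447171926498413, 0.03908294066786766), (0.04442170634865761, 0.035036757588386536), 75.33462524414062)
mark 260.4848484848485 191.5 66 [0.54443542 0.03786921 0.142     ]
```

Call:
{"method": "jog_arm", "body": {
  "plan": [
    {"x": -0.1,"y": 0.5,"z": -4,"rx": 0,"ry": 0,"rz": 0,"hand": 1},
    {"x": -0.1,"y": 0.5,"z": -9,"rx": 0,"ry": 0,"rz": 0,"hand": 1},
    {"x": -0.1,"y": 0.5,"z": -13.3,"rx": 0,"ry": 0,"rz": 0,"hand": 1},
    {"x": -0.1,"y": 0.5,"z": -13.3,"rx": 0,"ry": 0,"rz": 0,"hand": 1},
    {"x": -0.1,"y": 0.5,"z": -13.3,"rx": 0,"ry": 0,"rz": 0,"hand": 0.45}
  ]
}}

```text
t: 12.02
eef_pos: [0.5461, 0.0395, 0.0709]
ee_rot: [0.001, 1.0, -0.0, 0.001]
ft_force: [-0.1, -0.1, 1.4]
grip_width: 0.0699
grip_force: 0.0
```

Call:
{"method": "jog_arm", "body": {
  "plan": [
    {"x": 0,"y": 0,"z": 0,"rx": 0,"ry": 0,"rz": 0,"hand": 0},
    {"x": 0,"y": 0,"z": 0,"rx": 0,"ry": 0,"rz": 0,"hand": 0},
    {"x": 0,"y": 0,"z": 0,"rx": 0,"ry": 0,"rz": 0,"hand": 0}
  ]
}}

```text
t: 12.4
eef_pos: [0.5471, 0.0388, 0.0724]
ee_rot: [-0.0, 1.0, -0.001, 0.003]
ft_force: [-0.3, -4.0, 5.1]
grip_width: 0.0393
grip_force: 52.4
```

```bash
python3 -c "
from st import *
print(o['ft_torque'])"
```

```text
12.4 pos [0.5471 0.0388 0.0724] q [-0.132  0.604  1.739 -0.002  0.793 -1.702] w 0.0393 52.42254295852035 [-0.3 -4.   5.1]
[[-1.0, -0.001, 0.007], [-0.001, 1.0, -0.002], [-0.007, -0.002, -1.0]]
screw org [0.5758 0.0389 0.1161]
[-0.61283152  0.00249529 -0.05461607]
```

Gripped at 39 mm, still settling square. Turning clockwise 50 deg, following 1 mm per 10 deg.

Call:
{"method": "jog_arm", "body": {
  "plan": [
    {"x": 0,"y": 0,"z": -0.1,"rx": 0,"ry": 0,"rz": -10,"hand": 0},
    {"x": 0,"y": 0,"z": -0.2,"rx": 0,"ry": 0,"rz": -20,"hand": 0},
    {"x": 0,"y": 0,"z": -0.3,"rx": 0,"ry": 0,"rz": -30,"hand": 0},
    {"x": 0,"y": 0,"z": -0.4,"rx": 0,"ry": 0,"rz": -40,"hand": 0},
    {"x": 0,"y": 0,"z": -0.5,"rx": 0,"ry": 0,"rz": -50,"hand": 0}
  ]
}}

```text
t: 13.02
eef_pos: [0.5461, 0.0373, 0.0682]
ee_rot: [0.424, 0.906, -0.002, 0.003]
ft_force: [-4.5, -8.2, 15.2]
grip_width: 0.0384
grip_force: 53.4
```

```bash
python3 -c "
from st import *
print(o['ft_torque'])"
```

```text
13.025 pos [0.5461 0.0373 0.0682] q [-0.133  0.61   1.742 -0.008  0.785 -0.823] w 0.0384 53.39110038243234 [-4.5 -8.2 15.2]
[[-0.641, 0.768, 0.004], [0.768, 0.641, -0.006], [-0.007, -0.001, -1.0]]
screw org [0.5645 0.0153 0.112 ]
[-1.62138041  0.86810861  0.1378203 ]
```

Upward force has built to 15 N, and there's a sideways force along the closing line. I'll ease off sideways and turn on at constant height. If the thread pulls the tool down, the force will fall.

Call:
{"method": "jog_arm", "body": {
  "plan": [
    {"x": -0.05,"y": -0.05,"z": 0.1,"rx": 0,"ry": 0,"rz": 0,"hand": 0},
    {"x": -0.05,"y": -0.1,"z": 0.1,"rx": 0,"ry": 0,"rz": -10,"hand": 0},
    {"x": -0.05,"y": -0.1,"z": 0.1,"rx": 0,"ry": 0,"rz": -20,"hand": 0}
  ]
}}

```text
t: 13.4
eef_pos: [0.5449, 0.0376, 0.0671]
ee_rot: [0.575, 0.818, -0.001, 0.002]
ft_force: [-1.5, -5.1, -2.9]
grip_width: 0.0385
grip_force: 54.1
```

Run:
```python
from st import *
import pickle
print(o['ft_torque'])
w=cap('wrist');s=cap('side');c=cap('scene');pickle.dump((w,s,c),open('c6.pkl','wb'))
cs=pickle.load(open('c4.pkl','rb'))
# sample brightness along the vertical axis line, before and after, both fixed views
for n,a,b in(('side',cs[1],s),('scene',cs[2],c)):
    for im in(a,b):
        g=cv2.cvtColor(im['frame'],cv2.COLOR_BGR2GRAY)
        print(n,[(round(z*1e3),int(g[tuple(proj(im,[.5457,.0383,z]).round().astype(int)[::-1])])) for z in np.arange(.07,.16,.006)])
x,y=proj(s,[.546,.038,.11]).astype(int);x2,y2=proj(c,[.546,.038,.11]).astype(int)
cv2.imwrite('pics/l.png',np.hstack([cv2.resize(s['frame'][y-40:y+40,x-40:x+40],(400,400),interpolation=2),cv2.resize(c['frame'][y2-40:y2+40,x2-40:x2+40],(400,400),interpolation=2)]))
```

```text
13.4 pos [0.5449 0.0376 0.0671] q [-0.134  0.611  1.744 -0.005  0.784 -0.475] w 0.0385 54.06842938740738 [-1.5 -5.1 -2.9]
[[-0.338, 0.941, 0.002], [0.941, 0.338, -0.004], [-0.004, 0.001, -1.0]]
screw org [0.5546 0.0104 0.1108]
[-0.97244025  0.04255551  0.03774679]
side [(70, 142), (76, 128), (82, 129), (88, 126), (94, 126), (100, 127), (106, 128), (112, 128), (118, 127), (124, 173), (130, 168), (136, 119), (142, 172), (148, 164), (154, 216)]
side [(70, 147), (76, 148), (82, 147), (88, 144), (94, 146), (100, 148), (106, 145), (112, 146), (118, 174), (124, 178), (130, 140), (136, 118), (142, 128), (148, 140), (154, 155)]
scene [(70, 118), (76, 117), (82, 118), (88, 118), (94, 117), (100, 118), (106, 121), (112, 132), (118, 178), (124, 197), (130, 196), (136, 173), (142, 173), (148, 206), (154, 191)]
scene [(70, 130), (76, 131), (82, 130), (88, 131), (94, 131), (100, 131), (106, 140), (112, 154), (118, 158), (124, 149), (130, 149), (136, 188), (142, 196), (148, 93), (154, 48)]
```

Turning at constant height took the force from +15 to -2.9 N, so the thread draws the screw in: right-hand, as the thread looked. Before turning, its top mark sat at about z = 0.137, so about 9 mm to go in all. Carrying on.

Call:
{"method": "jog_arm", "body": {
  "plan": [
    {"x": 0,"y": -0.05,"z": -0.1,"rx": 0,"ry": 0,"rz": -10,"hand": 0},
    {"x": 0,"y": -0.05,"z": -0.2,"rx": 0,"ry": 0,"rz": -20,"hand": 0}
  ]
}}

```text
t: 13.8
eef_pos: [0.5442, 0.0377, 0.0648]
ee_rot: [0.708, 0.707, -0.001, 0.001]
ft_force: [-1.0, -2.4, 3.3]
grip_width: 0.0378
grip_force: 54.2
```

Call:
{"method": "jog_arm", "body": {
  "plan": [
    {"x": 0,"y": 0,"z": -0.1,"rx": 0,"ry": 0,"rz": -10,"hand": 0},
    {"x": 0,"y": 0,"z": -0.1,"rx": 0,"ry": 0,"rz": -20,"hand": 0}
  ]
}}

```text
t: 14.05
eef_pos: [0.544, 0.0382, 0.0633]
ee_rot: [0.82, 0.573, -0.001, 0.0]
ft_force: [-1.4, -3.4, -4.8]
grip_width: 0.0378
grip_force: 55.1
```

```bash
python3 -c "
from st import *
print(o['ft_torque'])"
```

```text
14.05 pos [0.544  0.0382 0.0633] q [-0.134  0.618  1.746 -0.003  0.779  0.219] w 0.0378 55.06972912698984 [-1.4 -3.4 -4.8]
[[0.344, 0.939, -0.001], [0.939, -0.344, -0.002], [-0.002, -0.0, -1.0]]
screw org [0.534  0.0111 0.107 ]
[-0.79032163  0.15356737  0.04164872]
```

Call:
{"method": "jog_arm", "body": {
  "plan": [
    {"x": 0,"y": 0,"z": -0.2,"rx": 0,"ry": 0,"rz": -10,"hand": 0},
    {"x": 0,"y": 0,"z": -0.3,"rx": 0,"ry": 0,"rz": -20,"hand": 0},
    {"x": 0,"y": 0,"z": -0.4,"rx": 0,"ry": 0,"rz": -30,"hand": 0}
  ]
}}

```text
t: 14.42
eef_pos: [0.5419, 0.037, 0.0618]
ee_rot: [0.939, 0.344, -0.003, 0.001]
ft_force: [-11.5, -8.0, 24.1]
grip_width: 0.0354
grip_force: 59.3
```

Run:
```python
from st import *
import pickle
print(o['ft_torque'])
c=cap('side'); pickle.dump(c,open('c7.pkl','wb'))
```

```text
14.425 pos [0.5419 0.037  0.0618] q [-0.134  0.62   1.748 -0.008  0.778  0.739] w 0.0354 59.29569482803345 [-11.5  -8.   24.1]
[[0.763, 0.646, -0.005], [0.646, -0.763, -0.005], [-0.007, 0.0, -1.0]]
screw org [0.52   0.0185 0.1056]
[-1.51717901  1.46987418  1.30516663]
```

Torque 1.3 Nm and 24 N up, with the flats square in the grip: the shoulder has seated. I'll open, lift and check from above.

Call:
{"method": "jog_arm", "body": {
  "plan": [
    {"x": 0,"y": 0,"z": 0,"rx": 0,"ry": 0,"rz": 0,"hand": 1},
    {"x": 0,"y": 0,"z": 0,"rx": 0,"ry": 0,"rz": 0,"hand": 1},
    {"x": 0,"y": 0,"z": 0,"rx": 0,"ry": 0,"rz": 0,"hand": 1},
    {"x": 0,"y": 0,"z": 5,"rx": 0,"ry": 0,"rz": 0,"hand": 1},
    {"x": 0,"y": 0,"z": 11,"rx": 0,"ry": 0,"rz": 0,"hand": 1}
  ]
}}

```text
t: 15.1
eef_pos: [0.5434, 0.039, 0.1685]
ee_rot: [0.94, 0.342, -0.002, -0.001]
ft_force: [1.3, -0.6, 1.1]
grip_width: 0.0853
grip_force: 0.0
```

Call:
{"method": "jog_arm", "body": {
  "plan": [
    {"x": 0,"y": -5,"z": 3,"rx": 0,"ry": 0,"rz": 10,"hand": 1},
    {"x": 0,"y": -10,"z": 3,"rx": 0,"ry": 0,"rz": 20,"hand": 1},
    {"x": 0,"y": -10,"z": 3,"rx": 0,"ry": 0,"rz": 29,"hand": 1},
    {"x": 0,"y": -10,"z": 3,"rx": 0,"ry": 0,"rz": 29,"hand": 1}
  ]
}}

```text
t: 15.6
eef_pos: [0.5444, -0.0617, 0.1986]
ee_rot: [0.825, 0.565, -0.0, -0.0]
ft_force: [-0.2, 0.3, 0.2]
grip_width: 0.0851
grip_force: 0.0
```

Run:
```python
from st import *
from head import head
import pickle
w=cap('wrist','n.png');s=cap('side','n2.png');c=cap('scene','n3.png'); pickle.dump((w,s,c),open('c8.pkl','wb'))
def mark(cc,z,r=7,fr=.8):
    q=proj(cc,[.5457,.0385,z]).round().astype(int); g=cv2.cvtColor(cc['frame'],cv2.COLOR_BGR2GRAY)[q[1]-r:q[1]+r+1,q[0]-r:q[0]+r+1]
    return q,g
q,g=mark(w,.128,14); m=g<150; yy,xx=np.where(m); print('wrist',q,m.sum(),xx.mean()+q[0]-14 if m.any() else 0,yy.mean()+q[1]-14 if m.any() else 0)
for n,cc in(('side',s),('scene',c)):
    g=cv2.cvtColor(cc['frame'],cv2.COLOR_BGR2GRAY)
    print(n,[(round(z*1e3),int(g[tuple(proj(cc,[.5457,.0383,z]).round().astype(int)[::-1])])) for z in np.arange(.06,.16,.004)])
```

```text
15.6 pos [ 0.5444 -0.0617  0.1986] q [-3.160e-01  4.220e-01  1.625e+00 -1.000e-03  1.096e+00  5.300e-02] w 0.0851 0.0 [-0.2  0.3  0.2]
[[0.361, 0.933, -0.001], [0.933, -0.361, -0.0], [-0.001, -0.001, -1.0]]
screw org [ 0.5339 -0.0887  0.2423]
wrist [205  70] 92 205.7826086956522 67.03260869565217
side [(60, 124), (64, 119), (68, 115), (72, 115), (76, 117), (80, 118), (84, 115), (88, 118), (92, 116), (96, 119), (100, 117), (104, 117), (108, 118), (112, 168), (116, 179), (120, 177), (124, 140), (128, 117), (132, 152), (136, 174), (140, 158), (144, 147), (148, 158), (152, 217), (156, 221)]
scene [(60, 138), (64, 138), (68, 138), (72, 138), (76, 138), (80, 138), (84, 138), (88, 138), (92, 137), (96, 138), (100, 142), (104, 160), (108, 189), (112, 209), (116, 213), (120, 204), (124, 174), (128, 159), (132, 182), (136, 205), (140, 205), (144, 118), (148, 63), (152, 32), (156, 31)]
```

The screw's top mark now sits at z = 0.128 in both fixed views: 72 + 56 mm, fully home. On to the second screw.

Call:
{"method": "jog_arm", "body": {
  "plan": [
    {"x": -0.5,"y": -6,"z": 0,"rx": 0,"ry": 0,"rz": 0,"hand": 1},
    {"x": -1,"y": -12,"z": 0,"rx": 0,"ry": 0,"rz": 0,"hand": 1},
    {"x": -1.5,"y": -18,"z": 0,"rx": 0,"ry": 0,"rz": 0,"hand": 1},
    {"x": -1.5,"y": -23,"z": 0,"rx": 0,"ry": 0,"rz": 0,"hand": 1},
    {"x": -1.5,"y": -23,"z": 0,"rx": 0,"ry": 0,"rz": 0,"hand": 1}
  ]
}}

```text
t: 16.38
eef_pos: [0.5299, -0.2949, 0.1986]
ee_rot: [0.825, 0.564, -0.001, 0.001]
ft_force: [-0.7, 1.3, 0.2]
grip_width: 0.0852
grip_force: 0.0
```

Run:
```python
from st import *
import pickle
w=cap('wrist','p.png'); pickle.dump(w,open('c9.pkl','wb'))
p=proj(w,[.553,-.231,.036]); print(p)
print(axis(w,*p,win=100,thr=(110,255)))
```

```text
16.375 pos [ 0.5299 -0.2949  0.1986] q [-0.691  0.5    1.481 -0.002  1.159 -0.319] w 0.0852 0.0 [-0.7  1.3  0.2]
[[0.363, 0.932, 0.001], [0.932, -0.363, -0.003], [-0.002, 0.001, -1.0]]
screw org [ 0.5193 -0.3218  0.2422]
[251.85717076 102.46085298]
(array([ 0.54061934, -0.26160728]), np.float64(73.28612740025977), np.float64(-0.06934805483345162), np.float64(0.04866211218568223), array([ 0.5207, -0.328 ]), array([ 0.5546, -0.215 ]), [(-61, np.float64(0.0), 21), (-51, np.float64(-0.1), 21), (-41, np.float64(-0.1), 21), (-31, np.float64(0.9), 32), (-21, np.float64(-0.2), 34), (-11, np.float64(-0.4), 35), (-1, np.float64(0.6), 38), (9, np.float64(0.2), 38), (19, np.float64(0.4), 38), (29, np.float64(0.2), 38), (39, np.float64(0.2), 38)], array([ 231,   86,   38,  108, 2986], dtype=int32))
```

S2 measures true: axis at 73.3 deg, length 118 mm, head centre at (0.5465, -0.2418). I'll check the finger landing spots with one look.

Run:
```python
from m import *
import pickle
w=pickle.load(open('c9.pkl','rb')); f=w['frame'].copy()
d=np.array([.2874,.9578]);n=np.array([.9578,-.2874]);h=np.array([.5465,-.2418])
for s in(-1,1):
    P=np.array([proj(w,[*(h+s*n*a+d*b),.005]) for a,b in((.04,-.011),(.057,-.011),(.057,.011),(.04,.011))]); print(s,P.round().tolist())
    cv2.polylines(f,[P.round().astype(int)],True,(0,0,255),1)
cv2.imwrite('pics/q.png',f)
```

```text
-1 [[216.0, 126.0], [202.0, 127.0], [199.0, 107.0], [214.0, 106.0]]
1 [[286.0, 120.0], [301.0, 119.0], [300.0, 99.0], [285.0, 100.0]]
```

View pics/q.png

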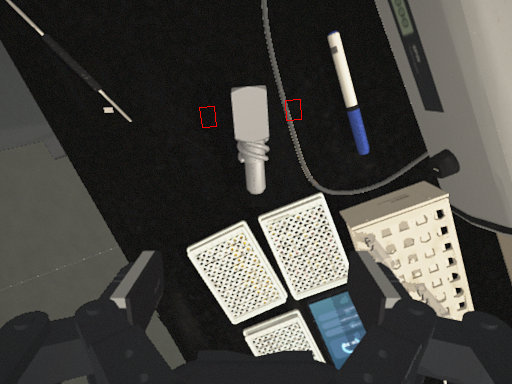

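S2's thread slants "\", so left-hand, as expected. A cable at pixel (285,110) touches the open right finger's landing spot. I'll go down with the hand only 55% open, a little closer to the shoulder.

Call:
{"method": "jog_arm", "body": {
  "plan": [
    {"x": 1.3,"y": 4.6,"z": -2,"rx": 0,"ry": 0,"rz": 4.5,"hand": 0.55},
    {"x": 1.3,"y": 4.6,"z": -7,"rx": 0,"ry": 0,"rz": 4.5,"hand": 0.55},
    {"x": 1.3,"y": 4.6,"z": -11,"rx": 0,"ry": 0,"rz": 4.5,"hand": 0.55},
    {"x": 1.3,"y": 4.6,"z": -14,"rx": 0,"ry": 0,"rz": 4.5,"hand": 0.55},
    {"x": 1.3,"y": 4.6,"z": -14,"rx": 0,"ry": 0,"rz": 4.5,"hand": 0.55}
  ]
}}

```text
t: 17.05
eef_pos: [0.5407, -0.242, 0.0567]
ee_rot: [0.801, 0.599, -0.001, -0.003]
ft_force: [-0.1, -0.8, 0.7]
grip_width: 0.0471
grip_force: 0.0
```

Run:
```python
from st import *
w=cap('wrist')
print('shift',((np.array([.5433,-.2491,-.0256])-o['eef_pos'])*100).round(2),'yaw',np.degrees(np.arctan2(T.as_matrix()[1,0],T.as_matrix()[0,0])))
h=axis(w,*proj(w,[.5465,-.2418,.036]),win=110,thr=(110,255))
if h: print(h[1],h[4],h[5],h[7])
```

```text
17.05 pos [ 0.5407 -0.242   0.0567] q [-6.090e-01  6.750e-01  1.623e+00 -1.000e-03  8.500e-01 -3.220e-01] w 0.0471 0.0 [-0.1 -0.8  0.7]
[[0.282, 0.959, -0.006], [0.959, -0.282, 0.003], [0.001, -0.006, -1.0]]
screw org [ 0.5327 -0.2699  0.1002]
shift [ 0.26 -0.71 -8.23] yaw 73.60850007066945
72.5494430075302 [ 0.519  -0.3305] [ 0.556  -0.2127] [ 234  160   57  156 6878]
```

Call:
{"method": "jog_arm", "body": {
  "plan": [
    {"x": 0,"y": -0.5,"z": -1,"rx": 0,"ry": 0,"rz": 0,"hand": 0.55},
    {"x": 0,"y": -0.5,"z": -1,"rx": 0,"ry": 0,"rz": 0,"hand": 0.55}
  ]
}}

```text
t: 17.35
eef_pos: [0.5429, -0.2509, 0.0495]
ee_rot: [0.801, 0.598, -0.0, 0.001]
ft_force: [-0.8, 0.0, -0.2]
grip_width: 0.047
grip_force: 0.0
```

Run:
```python
from st import *
print('shift',((np.array([.5433,-.2491,-.0256])-o['eef_pos'])*100).round(2))
```

```text
17.35 pos [ 0.5429 -0.2509  0.0495] q [-6.190e-01  6.890e-01  1.619e+00 -1.000e-03  8.330e-01 -3.300e-01] w 0.047 0.0 [-0.8  0.  -0.2]
[[0.284, 0.959, 0.001], [0.959, -0.284, -0.002], [-0.002, 0.001, -1.0]]
screw org [ 0.5346 -0.2787  0.0931]
shift [ 0.04  0.18 -7.51]
```

Call:
{"method": "jog_arm", "body": {
  "plan": [
    {"x": 0,"y": 0,"z": -3,"rx": 0,"ry": 0,"rz": 0,"hand": 0.55},
    {"x": 0,"y": 0.1,"z": -5,"rx": 0,"ry": 0,"rz": 0,"hand": 0.55},
    {"x": 0,"y": 0.1,"z": -6.5,"rx": 0,"ry": 0,"rz": 0,"hand": 0.55},
    {"x": 0,"y": 0.1,"z": -7.4,"rx": 0,"ry": 0,"rz": 0,"hand": 0.55},
    {"x": 0,"y": 0.1,"z": -7.4,"rx": 0,"ry": 0,"rz": 0,"hand": 0.55}
  ]
}}

```text
t: 17.98
eef_pos: [0.5424, -0.2495, -0.0253]
ee_rot: [0.801, 0.598, -0.001, 0.0]
ft_force: [0.0, 0.4, 0.7]
grip_width: 0.0469
grip_force: 0.0
```

Call:
{"method": "jog_arm", "body": {
  "plan": [
    {"x": 0,"y": 0,"z": 0,"rx": 0,"ry": 0,"rz": 0,"hand": 0},
    {"x": 0,"y": 0,"z": 0,"rx": 0,"ry": 0,"rz": 0,"hand": 0},
    {"x": 0,"y": 0,"z": 0,"rx": 0,"ry": 0,"rz": 0,"hand": 0}
  ]
}}

```text
t: 18.35
eef_pos: [0.543, -0.2498, -0.0243]
ee_rot: [0.801, 0.598, -0.0, 0.001]
ft_force: [-0.1, 0.2, 2.1]
grip_width: 0.0352
grip_force: 61.2
```

Run:
```python
from st import *
```

```text
18.35 pos [ 0.543  -0.2498 -0.0243] q [-0.617  0.807  1.643 -0.002  0.691 -0.328] w 0.0352 61.240915060043335 [-0.1  0.2  2.1]
[[0.284, 0.959, 0.001], [0.959, -0.284, -0.002], [-0.002, 0.001, -1.0]]
screw org [ 0.5347 -0.2775  0.0193]
```

Gripped. I'll lift and tip it upright while moving away from the balance, then use the poses gathered so far to fit the arm's geometry and choose a clear approach to the beaker.

Call:
{"method": "jog_arm", "body": {
  "plan": [
    {"x": 0,"y": 0,"z": 5,"rx": 0,"ry": 0,"rz": 0,"hand": 0},
    {"x": 0,"y": 1,"z": 10,"rx": 9.6,"ry": -2.8,"rz": 0,"hand": 0},
    {"x": 0,"y": 3,"z": 15,"rx": 19.2,"ry": -5.7,"rz": 0,"hand": 0},
    {"x": 0,"y": 6,"z": 20,"rx": 28.8,"ry": -8.5,"rz": 0,"hand": 0},
    {"x": 0,"y": 9,"z": 24,"rx": 38.4,"ry": -11.4,"rz": 0,"hand": 0}
  ]
}}

```text
t: 18.98
eef_pos: [0.5426, -0.1599, 0.217]
ee_rot: [0.752, 0.562, 0.276, -0.204]
ft_force: [0.2, -0.2, -4.3]
grip_width: 0.0352
grip_force: 61.6
```

Call:
{"method": "jog_arm", "body": {
  "plan": [
    {"x": 0,"y": 2,"z": 1,"rx": 9.6,"ry": -2.8,"rz": 0,"hand": 0},
    {"x": 0,"y": 4,"z": 1,"rx": 19.2,"ry": -5.7,"rz": 0,"hand": 0},
    {"x": 0,"y": 6,"z": 1,"rx": 28.8,"ry": -8.5,"rz": 0,"hand": 0},
    {"x": 0,"y": 6,"z": 1,"rx": 38.4,"ry": -11.4,"rz": 0,"hand": 0},
    {"x": 0,"y": 6,"z": 1,"rx": 47.9,"ry": -14.2,"rz": 0,"hand": 0}
  ]
}}

```text
t: 19.6
eef_pos: [0.5427, -0.1003, 0.2236]
ee_rot: [0.567, 0.423, 0.567, -0.422]
ft_force: [1.0, -0.3, -2.7]
grip_width: 0.035
grip_force: 61.9
```

```bash
cat > kin.py <<'E'
from st import *
from scipy.optimize import least_squares
J=[[-.1785,.5281,1.4334,0,1.1814,-.1785],[.0802,.3944,1.6801,0,1.0681,-.1329],[.2155,.71598,1.7652,0,.6596,-.0272],[-.614,1.02,1.62,1.018,1.849,-1.146],[-.614,1.127,1.587,1.,1.811,-1.214],[-.231,.388,1.602,0,1.151,-.237],[-.144,.416,1.623,.001,1.103,-1.71],[-.134,.618,1.746,-.003,.779,.219],[-.691,.5,1.481,-.002,1.159,-.319],[-.617,.807,1.643,-.002,.691,-.328],list(o['joints'])]
X=[[.6245,.0001,.1963],[.5031,.1518,.197],[.50024,.2231,.0074],[.546,.0826,.183],[.5459,.0821,.1225],[.545,-.0145,.2236],[.546,.0333,.2024],[.544,.0382,.0633],[.5299,-.2949,.1986],[.543,-.2498,-.0243],list(o['eef_pos'])]
E_=lambda a,s:R.from_euler(a,s)
def rot(q): return E_('z',q[0])*E_('y',q[1]+q[2])*E_('z',q[3])*E_('y',q[4])*E_('z',q[5])
def pts(q,p):
    h,a1,b,L2,a3,L3,Lt=p
    A=E_('z',q[0]); e=A.apply([a1,b,0])+[0,0,h]+(A*E_('y',q[1])).apply([0,0,L2])
    w=e+(A*E_('y',q[1]+q[2])).apply([a3,0,L3]); return e,w,w+rot(q).apply([0,0,Lt])
r=least_squares(lambda p:np.ravel([pts(q,p)[2]-x for q,x in zip(J,X)]),[.3,0,.11,.4,0,.4,.2],loss='soft_l1',f_scale=.003)
p=r.x
# tool-fixed rotation
C=rot(J[-1]).inv()*R.from_quat(o['ee_rot'])
def ik(pos,Rt,q0):
    lim=np.array([[-3.08,3.08],[-.75,2.2],[.22,2.44],[-1.43,4.57],[0,2.65],[-2.85,2.85]])
    f=lambda q:np.r_[(pts(q,p)[2]-pos)*10,(Rt*(rot(q)*C).inv()).as_rotvec()]
    s=least_squares(f,np.clip(q0,lim[:,0]+.01,lim[:,1]-.01),bounds=lim.T); return s.x,np.abs(s.fun).max()
E
python3 - <<'E'
from kin import *
print('p',p.round(4),'res mm',(np.abs(r.fun).max()*1e3).round(2),'C',np.degrees(C.as_rotvec()).round(1))
import pickle
for ang in (0,10,20,75,90,100):
    a=np.radians(ang);ez=np.array([np.cos(a),np.sin(a),0]);D=R.from_matrix(np.column_stack([[0,0,1],np.cross(ez,[0,0,1]),ez]))
    for hz in(.155,.095):
        pos=np.array([.636,.162,hz+.0193])+ez*.0424
        best=None
        for q0 in (o['joints'],[-.3,1.1,1.4,1.2,1.6,-1],[.1,.9,1.8,2.5,1,-2],[.3,.5,2.2,3.1,1,-2.5]):
            q,e=ik(pos,D,np.array(q0))
            if best is None or e<best[1]: best=(q,e)
        el,w,t=pts(best[0],p); n=np.array([.546,.0385,.128]); u=el-w; s=np.clip((n-w)@u/(u@u),0,1)
        print(ang,hz,best[0].round(2),'err',round(best[1],4),'wrist',w.round(3),'elbow',el.round(3),'dist forearm-S1',round(np.linalg.norm(w+s*u-n),3))
c1=pickle.load(open('c1.pkl','rb')); print(proj(c1,[.636,.162,.065]))
x,y=proj(c1,[.636,.162,.065]).astype(int); g=cv2.cvtColor(c1['frame'],cv2.COLOR_BGR2GRAY)[y-50:y+50,x-50:x+50]
hh=cv2.HoughCircles(cv2.resize(g,None,fx=4,fy=4,interpolation=2),cv2.HOUGH_GRADIENT,1,200,param1=80,param2=20,minRadius=100,maxRadius=150)
if hh is not None:
    for u,v,rr in hh[0][:3]/4: print('rim',u+x-50,v+y-50,rr,plane(c1,u+x-50,v+y-50,.065))
E
```

```text
19.6 pos [ 0.5427 -0.1003  0.2236] q [-0.932  0.957  1.598  1.014  1.909 -1.083] w 0.035 61.93063974380493 [ 1.  -0.3 -2.7]
[[-0.001, 0.958, 0.286], [-0.0, -0.286, 0.958], [1.0, 0.001, 0.0]]
screw org [ 0.5303 -0.1421  0.1946]
p [ 2.743e-01 -1.000e-04  1.110e-01  5.879e-01  1.139e-01  3.918e-01
  3.312e-01] res mm 0.41 C [-0.  0. 90.]
0 0.155 [ 0.14  1.08  2.16  3.28  1.67 -1.56] err 0.0 wrist [0.347 0.162 0.174] elbow [0.496 0.183 0.553] dist forearm-S1 0.237
0 0.095 [ 0.14  1.22  2.11  3.29  1.76 -1.54] err 0.0 wrist [0.347 0.162 0.114] elbow [0.53  0.188 0.478] dist forearm-S1 0.215
10 0.155 [ 0.    1.09  2.2   2.97  1.71 -1.6 ] err 0.0 wrist [0.352 0.112 0.174] elbow [0.521 0.112 0.545] dist forearm-S1 0.209
10 0.095 [ 0.    1.23  2.15  2.96  1.81 -1.61] err 0.0 wrist [0.352 0.112 0.114] elbow [0.555 0.112 0.468] dist forearm-S1 0.178
20 0.155 [-0.13  1.09  2.19  2.66  1.7  -1.64] err 0.0 wrist [0.365 0.063 0.174] elbow [0.531 0.041 0.546] dist forearm-S1 0.186
20 0.095 [-0.13  1.23  2.14  2.65  1.78 -1.68] err 0.0 wrist [0.365 0.063 0.114] elbow [0.564 0.037 0.469] dist forearm-
[... 208 characters left out ...]
.561 -0.117  0.114] elbow [ 0.535 -0.106  0.521] dist forearm-S1 0.156
90 0.155 [-0.37  1.06  1.48  1.26  1.78 -1.  ] err 0.0 wrist [ 0.636 -0.127  0.174] elbow [ 0.518 -0.081  0.562] dist forearm-S1 0.194
90 0.095 [-0.37  1.16  1.45  1.25  1.75 -1.07] err 0.0 wrist [ 0.636 -0.127  0.114] elbow [ 0.542 -0.091  0.51 ] dist forearm-S1 0.182
100 0.155 [-0.34  1.09  1.35  1.17  1.89 -0.93] err 0.0 wrist [ 0.686 -0.122  0.174] elbow [ 0.528 -0.067  0.546] dist forearm-S1 0.216
100 0.095 [-0.34  1.18  1.31  1.15  1.87 -0.99] err 0.0 wrist [ 0.686 -0.122  0.114] elbow [ 0.55  -0.075  0.496] dist forearm-S1 0.199
[385.42773473 192.3636606 ]
rim 386.375 182.125 36.8 [0.63333986 0.17247646 0.065     ]
```

The fit reproduces all poses within 0.4 mm, and an approach with the tool towards about 88 deg is reachable and clear of the nut. The beaker estimates differ (y 0.162 against 0.172), so I'll refine that and the balance corner.

Run:
```python
from mid import *
import pickle
cs=pickle.load(open('c0.pkl','rb'));c1=pickle.load(open('c1.pkl','rb'));w8,s8,c8=pickle.load(open('c8.pkl','rb'))
for xy in((.636,.162),(.634,.170)):
    print(xy)
    for n,c in(('side',s8),('scene',c8),('w1',c1)): print(n,midline(c,xy,[.012,.02,.03,.04,.05],75,256,60))
print('rim by bbox',plane(c1,423-31,219-31,.065))
w=cs['wrist']
for z in(.0,.06,.1): print('balance corner',z,plane(w,314,269,z))
for nm,c in(('side',s8),('scene',c8)):
    b=blob(c,*proj(c,[.634,.168,.04]),thr=(75,255),win=45); 
    if b: print(nm,b[2],[plane(c,b[0].mean(),b[1].min(),.065), plane(c,b[0].mean(),b[1].max(),0)])
```

```text
(0.636, 0.162)
side [(0.012, np.float64(-11.7), np.float64(86.9)), (0.02, np.float64(-10.7), np.float64(84.6)), (0.03, np.float64(-8.9), np.float64(80.8)), (0.04, np.float64(-2.0), np.float64(68.2)), (0.05, np.float64(-0.3), np.float64(64.5))]
scene [(0.012, np.float64(-3.2), np.float64(65.9)), (0.02, np.float64(-3.5), np.float64(66.3)), (0.03, np.float64(-3.5), np.float64(66.0)), (0.04, np.float64(-3.5), np.float64(68.4)), (0.05, np.float64(-3.5), np.float64(72.2))]
w1 [(0.012, np.float64(6.2), np.float64(69.3)), (0.02, np.float64(6.4), np.float64(69.3)), (0.03, np.float64(6.3), np.float64(69.5)), (0.04, np.float64(6.0), np.float64(72.2)), (0.05, np.float64(6.3), np.float64(74.2))]
(0.634, 0.17)
side [(0.012, np.float64(-5.9), np.float64(86.6)), (0.02, np.float64(-4.5), np.float64(83.5)), (0.03, np.float64(-1.7), np.float64(79.0)), (0.04, np.float64(5.1), np.float64(65.0)), (0.05, np.float64(5.1), np.float64(66.1))]
scene [(0.012, np.float64(-1.1), np.float64(65.7)), (0.02, np.float64(-1.1), np.float64(65.4)), (0.03, np.float64(-1.4), np.float64(65.7)), (0.04, np.float64(-1.4), np.float64(65.3)), (0.05, np.float64(-1.4), np.float64(67.7))]
w1 [(0.012, np.float64(-1.4), np.float64(66.8)), (0.02, np.float64(-1.2), np.float64(67.1)), (0.03, np.float64(-1.2), np.float64(67.3)), (0.04, np.float64(-1.7), np.float64(68.0)), (0.05, np.float64(-1.8), np.float64(70.1))]
rim by bbox [0.64095507 0.16782071 0.065     ]
balance corner 0.0 [ 0.70395431 -0.14639163  0.        ]
balance corner 0.06 [ 0.69148333 -0.11041093  0.06      ]
balance corner 0.1 [ 0.68316935 -0.0864238   0.1       ]
side [ 221  135   36   81 1838] [array([0.70249768, 0.31423757, 0.065     ]), array([0.56513143, 0.04701756, 0.        ])]
scene [ 205  177   35   63 1419] [array([0.71440126, 0.03616336, 0.065     ]), array([0.63252464, 0.19800316, 0.        ])]
```

The beaker refines to (0.637, 0.167). The balance's near corner is around x = 0.683, so a tool direction of 85 deg leaves room on both sides. Carrying over at height.

Call:
{"method": "jog_arm", "body": {
  "plan": [
    {"x": 2.5,"y": 5,"z": 0.5,"rx": 0,"ry": 0,"rz": 4,"hand": 0},
    {"x": 5,"y": 10,"z": 1,"rx": 0,"ry": 0,"rz": 8,"hand": 0},
    {"x": 7,"y": 15,"z": 1,"rx": 0,"ry": 0,"rz": 11.6,"hand": 0},
    {"x": 8.5,"y": 20,"z": 1,"rx": 0,"ry": 0,"rz": 11.6,"hand": 0},
    {"x": 9.8,"y": 25.5,"z": 1,"rx": 0,"ry": 0,"rz": 11.6,"hand": 0}
  ]
}}

```text
t: 20.23
eef_pos: [0.6415, 0.157, 0.2331]
ee_rot: [0.522, 0.479, 0.52, -0.477]
ft_force: [0.6, 0.2, -3.2]
grip_width: 0.0348
grip_force: 61.9
```

Call:
{"method": "jog_arm", "body": {
  "plan": [
    {"x": 0,"y": 5.5,"z": 0,"rx": 0,"ry": 0,"rz": 0,"hand": 0},
    {"x": 0,"y": 5.5,"z": -1,"rx": 0,"ry": 0,"rz": 0,"hand": 0},
    {"x": 0,"y": 5.5,"z": -1,"rx": 0,"ry": 0,"rz": 0,"hand": 0}
  ]
}}

```text
t: 20.6
eef_pos: [0.6403, 0.2109, 0.2233]
ee_rot: [0.522, 0.479, 0.52, -0.478]
ft_force: [-0.4, 0.3, -4.3]
grip_width: 0.0345
grip_force: 61.9
```

Run:
```python
from st import *
from mid import midline
import pickle
S=o['eef_pos']+T.apply([-.0193,0,-.0424]); print('org',S.round(4),'err to beaker cm',((np.array([.637,.1673])-S[:2])*100).round(2))
s=cap('side');c=cap('scene');pickle.dump((s,c),open('c10.pkl','wb'))
for n,cc in(('side',s),('scene',c)):
    print(n,'screw',midline(cc,S[:2],S[2]-np.array([.055,.048,.04,.034]),75,256,40))
    print(n,'beaker',midline(cc,(.637,.1673),[.02,.03,.04,.05],75,256,60))
```

```text
20.6 pos [0.6403 0.2109 0.2233] q [-0.371  0.962  1.569  1.333  1.731 -0.978] w 0.0345 61.87828302383423 [-0.4  0.3 -4.3]
[[0.002, 0.996, 0.085], [0.003, -0.085, 0.996], [1.0, -0.001, -0.003]]
screw org [0.6365 0.1674 0.1944]
org [0.6367 0.1686 0.2041] err to beaker cm [ 0.03 -0.13]
side screw [(np.float64(0.149), np.float64(19.3), np.float64(171.1)), (np.float64(0.156), np.float64(-53.9), np.float64(101.4)), (np.float64(0.164), None), (np.float64(0.17), None)]
side beaker [(0.02, np.float64(-8.3), np.float64(82.8)), (0.03, np.float64(-4.8), np.float64(76.9)), (0.04, np.float64(1.0), np.float64(65.0)), (0.05, np.float64(1.0), np.float64(66.1))]
scene screw [(np.float64(0.149), np.float64(-18.6), np.float64(62.1)), (np.float64(0.156), np.float64(-16.9), np.float64(58.6)), (np.float64(0.164), np.float64(-14.9), np.float64(55.8)), (np.float64(0.17), np.float64(-12.3), np.float64(55.6))]
scene beaker [(0.02, np.float64(0.0), np.float64(66.2)), (0.03, np.float64(-0.4), np.float64(66.5)), (0.04, np.float64(0.0), np.float64(66.8)), (0.05, np.float64(-0.3), np.float64(69.9))]
```

Call:
{"method": "jog_arm", "body": {
  "plan": [
    {"x": 0,"y": -0.1,"z": -3,"rx": 0,"ry": 0,"rz": 0,"hand": 0},
    {"x": 0,"y": -0.1,"z": -6,"rx": 0,"ry": 0,"rz": 0,"hand": 0},
    {"x": 0,"y": -0.1,"z": -7.5,"rx": 0,"ry": 0,"rz": 0,"hand": 0},
    {"x": 0,"y": -0.1,"z": -8.5,"rx": 0,"ry": 0,"rz": 0,"hand": 0},
    {"x": 0,"y": -0.1,"z": -8.5,"rx": 0,"ry": 0,"rz": 0,"hand": 0}
  ]
}}

```text
t: 21.32
eef_pos: [0.6407, 0.2091, 0.1398]
ee_rot: [0.521, 0.478, 0.521, -0.478]
ft_force: [1.1, -0.5, -3.3]
grip_width: 0.0352
grip_force: 61.9
```

Call:
{"method": "jog_arm", "body": {
  "plan": [
    {"x": 0,"y": 0,"z": -1,"rx": 0,"ry": 0,"rz": 0,"hand": 0},
    {"x": 0,"y": 0,"z": -2,"rx": 0,"ry": 0,"rz": 0,"hand": 0},
    {"x": 0,"y": 0,"z": -2,"rx": 0,"ry": 0,"rz": 0,"hand": 0}
  ]
}}

```text
t: 21.7
eef_pos: [0.6403, 0.2097, 0.1192]
ee_rot: [0.521, 0.478, 0.521, -0.478]
ft_force: [-0.1, 0.3, -3.3]
grip_width: 0.0351
grip_force: 61.9
```

Run:
```python
from st import *
from mid import midline
S=o['eef_pos']+T.apply([-.0193,0,-.0424]); print('org',S.round(4))
s=cap('side');c=cap('scene')
for n,cc in(('side',s),('scene',c)):
    print(n,'beaker',midline(cc,(.637,.1673),[.02,.03,.04,.05],75,256,60))
```

```text
21.7 pos [0.6403 0.2097 0.1192] q [-0.373  1.14   1.522  1.314  1.701 -1.108] w 0.0351 61.93230986595154 [-0.1  0.3 -3.3]
[[0.001, 0.996, 0.086], [0.001, -0.086, 0.996], [1.0, -0.001, -0.001]]
screw org [0.6365 0.1662 0.0902]
org [0.6366 0.1674 0.0999]
side beaker [(0.02, np.float64(38.3), np.float64(177.3)), (0.03, np.float64(-12.0), np.float64(68.0)), (0.04, np.float64(-7.9), np.float64(37.6)), (0.05, np.float64(-8.2), np.float64(39.5))]
scene beaker [(0.02, np.float64(0.0), np.float64(66.2)), (0.03, np.float64(-0.4), np.float64(66.5)), (0.04, np.float64(-0.3), np.float64(66.1)), (0.05, np.float64(-0.3), np.float64(69.9))]
```

The nose is inside the beaker without contact. I'll swing 2.5 deg to clear the nut, lower 1 cm more and release.

Call:
{"method": "jog_arm", "body": {
  "plan": [
    {"x": -0.2,"y": 0,"z": 0,"rx": 0,"ry": 0,"rz": 2.5,"hand": 0},
    {"x": -0.2,"y": 0,"z": -0.5,"rx": 0,"ry": 0,"rz": 2.5,"hand": 0},
    {"x": -0.2,"y": 0,"z": -1,"rx": 0,"ry": 0,"rz": 2.5,"hand": 0},
    {"x": -0.2,"y": 0,"z": -1,"rx": 0,"ry": 0,"rz": 2.5,"hand": 0}
  ]
}}

```text
t: 22.3
eef_pos: [0.6382, 0.2096, 0.1093]
ee_rot: [0.511, 0.489, 0.51, -0.489]
ft_force: [-0.9, 0.1, -3.7]
grip_width: 0.0351
grip_force: 62.0
```

Run:
```python
from st import *
S=o['eef_pos']+T.apply([-.0193,0,-.0424]); print('org',S.round(4))
```

```text
22.3 pos [0.6382 0.2096 0.1093] q [-0.367  1.161  1.483  1.283  1.723 -1.095] w 0.0351 61.99283838272095 [-0.9  0.1 -3.7]
[[0.001, 0.999, 0.042], [0.001, -0.042, 0.999], [1.0, -0.001, -0.001]]
screw org [0.6363 0.1661 0.0804]
org [0.6364 0.1673 0.0901]
```

Call:
{"method": "jog_arm", "body": {
  "plan": [
    {"x": 0,"y": 0,"z": 0,"rx": 0,"ry": 0,"rz": 0,"hand": 1},
    {"x": 0,"y": 0,"z": 0,"rx": 0,"ry": 0,"rz": 0,"hand": 1},
    {"x": 0,"y": 0,"z": 0,"rx": 0,"ry": 0,"rz": 0,"hand": 1},
    {"x": 0,"y": 0,"z": 0,"rx": 0,"ry": 0,"rz": 0,"hand": 1}
  ]
}}

```text
t: 22.8
eef_pos: [0.6385, 0.2095, 0.1103]
ee_rot: [0.51, 0.49, 0.511, -0.489]
ft_force: [-0.2, 0.4, 0.8]
grip_width: 0.0855
grip_force: 0.0
```

Call:
{"method": "jog_arm", "body": {
  "plan": [
    {"x": 0,"y": -2,"z": 0.5,"rx": 0,"ry": 0,"rz": 0,"hand": 1},
    {"x": 0,"y": -5,"z": 1,"rx": 0,"ry": 0,"rz": 0,"hand": 1},
    {"x": 0,"y": -7,"z": 2,"rx": 0,"ry": 0,"rz": 0,"hand": 1},
    {"x": 0,"y": -8,"z": 6,"rx": 0,"ry": 0,"rz": 0,"hand": 1},
    {"x": 0,"y": -10,"z": 12,"rx": 0,"ry": 0,"rz": 0,"hand": 1}
  ]
}}

```text
t: 23.42
eef_pos: [0.6382, 0.1084, 0.2293]
ee_rot: [0.511, 0.488, 0.51, -0.49]
ft_force: [1.3, -0.0, 0.3]
grip_width: 0.0852
grip_force: 0.0
```

Call:
{"method": "jog_arm", "body": {
  "plan": [
    {"x": 0,"y": -4,"z": 3,"rx": 0,"ry": 0,"rz": 0,"hand": 1},
    {"x": 0,"y": -8,"z": 5,"rx": 0,"ry": 0,"rz": 0,"hand": 1},
    {"x": 0,"y": -8,"z": 5,"rx": 0,"ry": 0,"rz": 0,"hand": 1}
  ]
}}

```text
t: 23.8
eef_pos: [0.6395, 0.025, 0.2812]
ee_rot: [0.511, 0.491, 0.512, -0.485]
ft_force: [-0.1, 0.3, -0.2]
grip_width: 0.0858
grip_force: 0.0
```

Run:
```python
from st import *
import pickle
s=cap('side','y1.png');c=cap('scene','y2.png');pickle.dump((s,c),open('c11.pkl','wb'))
w8,s8,c8=pickle.load(open('c8.pkl','rb'))
# new bright region above the beaker vs before
for n,a,b in(('side',s8,s),('scene',c8,c)):
    d=cv2.absdiff(cv2.cvtColor(a['frame'],6),cv2.cvtColor(b['frame'],6))
    x,y=proj(b,[.637,.167,.09]).astype(int)
    D=d[y-45:y+46,x-40:x+41]; m=cv2.morphologyEx((D>40).astype(np.uint8),cv2.MORPH_OPEN,np.ones((3,3)))
    k,l,st_,ce=cv2.connectedComponentsWithStats(m)
    print(n,'pred org/top px',proj(b,[[.637,.167,.066],[.637,.167,.122]]).round(),'blobs',[(q+[x-40,y-45,0,0,0]).tolist() for q in st_[1:] if q[4]>30],[(ce[i]+[x-40,y-45]).round().tolist() for i in range(1,k) if st_[i][4]>30])
    g=cv2.cvtColor(b['frame'],6); print('S1 mark',[(round(z*1e3),int(g[tuple(proj(b,[.5457,.0383,z]).round().astype(int)[::-1])])) for z in np.arange(.116,.14,.004)])
```

```text
23.8 pos [0.6395 0.025  0.2812] q [-0.616  0.924  1.375  1.166  1.981 -0.821] w 0.0858 0.0 [-0.1  0.3 -0.2]
[[-0.006, 0.999, 0.047], [0.004, -0.047, 0.999], [1.0, 0.006, -0.004]]
screw org [ 0.6376 -0.0187  0.2524]
side pred org/top px [[244. 164.]
 [244. 146.]] blobs [[219, 111, 47, 33, 612], [276, 119, 9, 10, 67], [265, 122, 11, 28, 219], [238, 144, 15, 15, 170], [277, 153, 8, 12, 64], [233, 160, 8, 9, 61]] [[234.0, 122.0], [281.0, 123.0], [270.0, 137.0], [245.0, 151.0], [281.0, 158.0], [237.0, 164.0]]
S1 mark [(116, 179), (120, 173), (124, 122), (128, 155), (132, 176), (136, 164), (140, 153)]
scene pred org/top px [[226. 215.]
 [226. 201.]] blobs [[218, 196, 19, 26, 294]] [[228.0, 209.0]]
S1 mark [(116, 215), (120, 216), (124, 211), (128, 206), (132, 208), (136, 215), (140, 215)]
```

The screw stands in the beaker in both views (scene blob 218-237 x 196-222, predicted shoulder at (226,215) and top at (226,201)). S1's mark reads slightly differently, so I'll check it hasn't moved.

Run:
```python
from mid import *
import pickle
s,c=pickle.load(open('c11.pkl','rb')); w8,s8,c8=pickle.load(open('c8.pkl','rb'))
for n,a,b in(('side',s8,s),('scene',c8,c)):
    x,y=proj(b,[.546,.0385,.1]).astype(int)
    A,B=[cv2.cvtColor(k['frame'],6)[y-30:y+30,x-25:x+25].astype(np.float32) for k in(a,b)]
    print(n,'mean diff',np.abs(A-B).mean().round(1),'shift px',cv2.phaseCorrelate(A,B,cv2.createHanningWindow((50,60),cv2.CV_32F)))
    u,v=proj(b,[.5457,.0385,.128]).astype(int)
    for k in(a,b): print(cv2.cvtColor(k['frame'],6)[v-7:v+8:2,u-10:u+11:2])
    print('S2 mid',midline(b,(.637,.167),[.075,.085,.095,.105],100,256,25),'beaker',midline(b,(.637,.1673),[.03,.04,.05],75,256,60))
```

```text
side mean diff 8.5 shift px ((-0.16103218256758112, 0.7499896011125777), 0.8928661136627197)
[[ 17  26  23  21 109 189 208 172 158 158 153]
 [ 22  23  30  25  99 147 157 167 188 210 215]
 [ 20  22  43  86 124 158 159 158 156 153 158]
 [ 11  87 167 176 173 176 175 175 167 160 166]
 [ 35 141 178 174 133 117 174 179 180 183 166]
 [ 78 152 174 175 174 168 175 178 175 155 168]
 [110 133 138 151 174 179 185 196 163 152 168]
 [101 116 117 116 120 136 168 188 153 156 168]]
[[ 26  23  23  17 109 175 157 151 118 112 129]
 [ 22  22  23  18 102 147 159 169 188 207 215]
 [ 16  19  22  46 108 153 152 157 160 157 158]
 [ 18  48 138 168 173 178 175 167 159 158 167]
 [ 37 129 180 179 155 155 180 180 181 173 169]
 [ 83 167 180 177 141 142 179 182 184 162 168]
 [119 160 175 180 183 179 180 186 164 155 170]
 [112 117 122 132 159 180 194 192 154 155 170]]
S2 mid [(0.075, np.float64(1.3), np.float64(52.6)), (0.085, np.float64(-1.3), np.float64(43.0)), (0.095, np.float64(-1.7), np.float64(44.8)), (0.105, np.float64(-2.3), np.float64(48.6))] beaker [(0.03, np.float64(-4.8), np.float64(76.9)), (0.04, np.floa
[... 546 characters left out ...]
9  73  85  82  59  42  27  27  25  26  24]
 [ 56  35  34  41  54  75  82  76  48  28  25]
 [ 25  27  74 141 163 193 201 193 148  64  25]
 [ 26  42 154 218 218 215 200 215 213 137  37]
 [ 24  42 144 212 219 206 159 209 219 193  63]
 [ 25  46 126 188 217 216 214 217 216 176  70]
 [ 25  48 123 163 202 203 202 193 178 157  88]
 [ 26  62 127 148 163 153 145 143 142 137  80]]
S2 mid [(0.075, np.float64(-0.3), np.float64(67.6)), (0.085, np.float64(-2.0), np.float64(58.4)), (0.095, np.float64(-9.1), np.float64(69.5)), (0.105, np.float64(-13.1), np.float64(77.2))] beaker [(0.03, np.float64(0.0), np.float64(65.8)), (0.04, np.float64(-0.3), np.float64(66.1)), (0.05, np.float64(-0.7), np.float64(69.2))]
```

S1's head appears shifted about 3 mm sideways without a height change, so it was nudged, probably by the gripper body. There's time to spare, so I'll go back over it, look, and re-tighten.

Call:
{"method": "jog_arm", "body": {
  "plan": [
    {"x": -2,"y": -1,"z": 0,"rx": -10,"ry": 0.5,"rz": 0,"hand": 1},
    {"x": -4,"y": -2,"z": 0,"rx": -20,"ry": 1,"rz": 0,"hand": 1},
    {"x": -6,"y": -3,"z": 0,"rx": -30,"ry": 1.4,"rz": 0,"hand": 1},
    {"x": -8,"y": -4,"z": 0,"rx": -40,"ry": 1.9,"rz": 0,"hand": 1},
    {"x": -9.4,"y": -4.5,"z": 0,"rx": -50,"ry": 2.4,"rz": 0,"hand": 1}
  ]
}}

```text
t: 24.52
eef_pos: [0.5431, -0.0152, 0.2787]
ee_rot: [0.68, 0.65, 0.243, -0.236]
ft_force: [-0.1, 0.5, 0.5]
grip_width: 0.0854
grip_force: 0.0
```

Call:
{"method": "jog_arm", "body": {
  "plan": [
    {"x": 0,"y": 0,"z": -1,"rx": -10,"ry": 0.5,"rz": 0,"hand": 1},
    {"x": 0,"y": 0,"z": -3,"rx": -20,"ry": 1,"rz": 0,"hand": 1},
    {"x": 0,"y": 0,"z": -5,"rx": -30,"ry": 1.4,"rz": 0,"hand": 1},
    {"x": 0,"y": 0,"z": -5,"rx": -40,"ry": 1.9,"rz": 0,"hand": 1},
    {"x": 0,"y": 0,"z": -5,"rx": -40,"ry": 1.9,"rz": 0,"hand": 1}
  ]
}}

```text
t: 25.15
eef_pos: [0.5429, -0.011, 0.2284]
ee_rot: [0.721, 0.693, -0.003, -0.002]
ft_force: [0.1, -0.1, 0.4]
grip_width: 0.0852
grip_force: 0.0
```

Run:
```python
from st import *
import pickle
w=cap('wrist','z.png'); pickle.dump(w,open('c12.pkl','wb'))
g=cv2.cvtColor(w['frame'],6); u,v=proj(w,[.5455,.038,.128]).astype(int); print(u,v)
r=g[v-12:v+13,u-12:u+13]; yy,xx=np.where(r<150); print('mark',plane(w,xx.mean()+u-12,yy.mean()+v-12,.128),len(xx))
# head top square: bright pixels near, restricted window
m=(g>200).astype(np.uint8); m[(yy+v-12),(xx+u-12)]=1
ma=np.zeros_like(m); ma[v-38:v+39,u-38:u+39]=m[v-38:v+39,u-38:u+39]
ma=cv2.morphologyEx(ma,cv2.MORPH_OPEN,np.ones((9,9),np.uint8)); k,l,st_,ce=cv2.connectedComponentsWithStats(ma); i=l[v,u]
yy,xx=np.where(l==i); P=np.array([plane(w,a,b,.128)[:2] for a,b in zip(xx,yy)],np.float32); print(i,cv2.minAreaRect(P))
print(g[v-40:v+41:5,u-40:u+41:5])
```

```text
25.15 pos [ 0.5429 -0.011   0.2284] q [-0.224  0.383  1.595 -0.003  1.171 -0.183] w 0.0852 0.0 [ 0.1 -0.1  0.4]
[[0.04, 0.999, -0.008], [0.999, -0.04, -0.001], [-0.002, -0.008, -1.0]]
screw org [ 0.5421 -0.0399  0.272 ]
254 127
mark [0.54423557 0.03633572 0.128     ] 59
0 ((0.538059651851654, -0.05516919493675232), (0.3832727074623108, 0.5781375169754028), 88.22513580322266)
[[222  61 191 237 235 234 232 105 127 130 119 251 247 247 247 234 231]
 [235 220 225 234 233  99 116 147 152 150 151 153 225 247 247 236 140]
 [232 230 231 102 116 117 116 113 125 152 151 152 154 122 248 246 222]
 [235 235 234 115 116 114 111 101 210 172  95 154 151 149 140 248 247]
 [231 229 212 117 116 109 121 211 214 219 152 150 149 147 149 227 247]
 [238 237 218 117 115 116 235 234 234 234 235 145  94 147 149 242 247]
 [234 234 178 116 124 234 234 233 234 234 234 236 122 150 147 249 247]
 [234 234 146 143 217 233 234 234 234 233 234 234 234 143 147 249 247]
 [233 234 119 195 235 233 233 218  68 237 233 234 239 230 149 248 247]
 [247 248 107 138 231 232 233 229  65 235 233 234 246 245 150 247 247]
 [146 130 222 138 191 232 232 233 233 233 233 233 248 153 163 247 247]
 [148 153 247 251 146 235 233 233 233 233 233 220 148 157 171 150 242]
 [254 254 252 250 249 160 231 232 233 232 214 150 208 247 244 126 140]
 [ 34  33  30  27  32  30  42 224 228 160 110 183 254 253 252 251 248]
 [ 26  30  32  32  29  35  28  28  45  28  32  30  26  31  28  25  31]
 [ 25  35  30  27  31  26  30  31  27  30  28  31  28  31  28  28  27]
 [ 35  36  33  26  30  28  26  23  31  25  31  28  30  30  33  25  31]]
```

S1's top mark is now at (0.5442, 0.0363): a slight lean, still down. I'll regrip square at yaw about 42 deg, straighten it and snug it clockwise.

Call:
{"method": "jog_arm", "body": {
  "plan": [
    {"x": 0,"y": 1.5,"z": 0,"rx": 0,"ry": 0,"rz": -10,"hand": 1},
    {"x": 0.1,"y": 3,"z": 0,"rx": 0,"ry": 0,"rz": -20,"hand": 1},
    {"x": 0.2,"y": 4.9,"z": -1,"rx": 0,"ry": 0,"rz": -30,"hand": 1},
    {"x": 0.2,"y": 4.9,"z": -2,"rx": 0,"ry": 0,"rz": -40,"hand": 1},
    {"x": 0.2,"y": 4.9,"z": -3,"rx": 0,"ry": 0,"rz": -46,"hand": 1}
  ]
}}

```text
t: 25.82
eef_pos: [0.546, 0.0328, 0.1981]
ee_rot: [0.937, 0.35, -0.003, -0.003]
ft_force: [0.2, -0.2, -0.3]
grip_width: 0.0855
grip_force: 0.0
```

Call:
{"method": "jog_arm", "body": {
  "plan": [
    {"x": 0,"y": 0,"z": 0,"rx": 0,"ry": 0,"rz": 0,"hand": 1}
  ]
}}

```text
t: 25.95
eef_pos: [0.5455, 0.0327, 0.1978]
ee_rot: [0.936, 0.352, -0.004, -0.003]
ft_force: [0.3, 0.3, -0.2]
grip_width: 0.0851
grip_force: 0.0
```

Run:
```python
from st import *
print('shift',((np.array([.5453,.0383,.0640])-o['eef_pos'])*100).round(2),np.degrees(np.arctan2(T.as_matrix()[1,0],T.as_matrix()[0,0])))
w=cap('wrist'); g=cv2.cvtColor(w['frame'],6); u,v=proj(w,[.545,.0375,.128]).astype(int)
r=g[v-12:v+13,u-12:u+13]; yy,xx=np.where(r<150); print('mark',plane(w,xx.mean()+u-12,yy.mean()+v-12,.128),len(xx))
print(g[v-40:v+41:5,u-40:u+41:5])
```

```text
25.95 pos [0.5455 0.0327 0.1978] q [-0.146  0.425  1.622  0.002  1.104  0.704] w 0.0851 0.0 [ 0.3  0.3 -0.2]
[[0.752, 0.659, -0.009], [0.659, -0.752, 0.004], [-0.005, -0.009, -1.0]]
screw org [0.524  0.0134 0.2416]
shift [ -0.02   0.56 -13.38] 41.2399108371762
mark [0.54428531 0.03622577 0.128     ] 63
[[146 235 233 112 152 153 150 153 150 148 147 152 150 154 118 180 247]
 [234 233 237 148 152 151 113 116 150 126 114 121 151 147 159 114 234]
 [231 237 228 133 114 155 153 154 155 155 155 155 153 152 151 164 249]
 [101 234 113 114 117 155 155 156 155 155 155 154 155 143 153 159 226]
 [213 232 114 116 132 211 191 169 155 147 145 149 155 149 148 157 248]
 [231 237 114 114 150 216 231 234 234 234 234 247 247 152 144 148  43]
 [196 231 115 116 160 235 235 234 234 233 235 234 248 155 152 111  28]
 [ 20 230 183 119 167 233 234 234 235 233 233 233 234 143 153  31  28]
 [ 27  23 223 136 206 233 234 234  64 116 233 234 233 147 153  28  29]
 [ 29  29  28 227 208 233 233 235  63 110 233 233 233 148  33  30  27]
 [ 21  30  21  27 175 232 233 232 232 233 233 233 233  80  31  28  27]
 [ 24  30  32  26 159 222 233 232 232 233 233 233 232  27  34  32  26]
 [ 29  32  34  29  89 177 206 233 232 233 234 228 232  32  31  35  32]
 [ 29  27  30  29  33  30  33  30  30  33  28  30  27  27  27  40  31]
 [ 33  35  31  33  31  33  32  29  31  33  30  36  33  28  36  30  27]
 [ 28  30  32  31  30  28  34  38  28  31  31  31  34  30  26  32  31]
 [ 31  32  29  32  32  29  32  34  29  32  32  29  30  28  31  38  30]]
```

The head's yaw hasn't changed since I let go, so it only leans. Descending, gripping and snugging.

Call:
{"method": "jog_arm", "body": {
  "plan": [
    {"x": 0,"y": 0.5,"z": -4,"rx": 0,"ry": 0,"rz": 0,"hand": 1},
    {"x": 0,"y": 0.5,"z": -9,"rx": 0,"ry": 0,"rz": 0,"hand": 1},
    {"x": 0,"y": 0.5,"z": -13,"rx": 0,"ry": 0,"rz": 0,"hand": 1},
    {"x": 0,"y": 0.5,"z": -13,"rx": 0,"ry": 0,"rz": 0,"hand": 0.4},
    {"x": 0,"y": 0.5,"z": -13,"rx": 0,"ry": 0,"rz": 0,"hand": 0}
  ]
}}

```text
t: 26.62
eef_pos: [0.5478, 0.0382, 0.0705]
ee_rot: [0.936, 0.353, -0.001, -0.002]
ft_force: [-0.2, -0.3, -0.1]
grip_width: 0.0516
grip_force: 0.0
```

Call:
{"method": "jog_arm", "body": {
  "plan": [
    {"x": 0,"y": 0,"z": 0,"rx": 0,"ry": 0,"rz": 0,"hand": 0},
    {"x": 0,"y": 0,"z": 0,"rx": 0,"ry": 0,"rz": 0,"hand": 0},
    {"x": 0,"y": 0,"z": 0,"rx": 0,"ry": 0,"rz": -6,"hand": 0}
  ]
}}

```text
t: 27.0
eef_pos: [0.5475, 0.0394, 0.0715]
ee_rot: [0.953, 0.303, -0.001, -0.002]
ft_force: [-3.7, 1.2, 3.0]
grip_width: 0.0354
grip_force: 60.0
```

```bash
python3 -c "
from st import *
print(o['ft_torque'])"
```

```text
27.0 pos [0.5475 0.0394 0.0715] q [-0.133  0.608  1.731  0.003  0.805  0.819] w 0.0354 60.04533290863037 [-3.7  1.2  3. ]
[[0.816, 0.578, -0.002], [0.578, -0.816, 0.003], [-0.0, -0.003, -1.0]]
screw org [0.5239 0.0225 0.1151]
[0.1040432  0.82588928 0.66273786]
```

Call:
{"method": "jog_arm", "body": {
  "plan": [
    {"x": -0.1,"y": 0,"z": -0.2,"rx": 0,"ry": 0,"rz": 0,"hand": 0},
    {"x": -0.1,"y": 0,"z": -0.2,"rx": 0,"ry": 0,"rz": -6,"hand": 0}
  ]
}}

```text
t: 27.25
eef_pos: [0.5482, 0.0395, 0.0712]
ee_rot: [0.967, 0.256, 0.001, -0.001]
ft_force: [-0.1, 8.2, 13.8]
grip_width: 0.0349
grip_force: 69.5
```

```bash
python3 -c "
from st import *
print(o['ft_torque'])"
```

```text
27.25 pos [0.5482 0.0395 0.0712] q [-0.133  0.608  1.733  0.003  0.799  0.918] w 0.0349 69.46844816207886 [-0.1  8.2 13.8]
[[0.869, 0.495, 0.002], [0.495, -0.869, 0.002], [0.003, -0.001, -1.0]]
screw org [0.5229 0.0251 0.1147]
[1.30295834 0.26183447 2.94450551]
```

Call:
{"method": "jog_arm", "body": {
  "plan": [
    {"x": 0,"y": 0,"z": 0,"rx": 0,"ry": 0,"rz": 2,"hand": 0},
    {"x": 0,"y": 0,"z": 0,"rx": 0,"ry": 0,"rz": 2,"hand": 1},
    {"x": 0,"y": 0,"z": 0,"rx": 0,"ry": 0,"rz": 2,"hand": 1},
    {"x": 0,"y": 0,"z": 0,"rx": 0,"ry": 0,"rz": 2,"hand": 1},
    {"x": 0,"y": 0,"z": 4,"rx": 0,"ry": 0,"rz": 2,"hand": 1}
  ]
}}

```text
t: 27.88
eef_pos: [0.5427, 0.0387, 0.1048]
ee_rot: [0.963, 0.269, -0.006, -0.004]
ft_force: [0.8, -0.6, -0.2]
grip_width: 0.0853
grip_force: 0.0
```

Call:
{"method": "jog_arm", "body": {
  "plan": [
    {"x": 0,"y": 0,"z": 5,"rx": 0,"ry": 0,"rz": 0,"hand": 1},
    {"x": 0,"y": 0,"z": 9,"rx": 0,"ry": 0,"rz": 0,"hand": 1},
    {"x": 0,"y": 0,"z": 9,"rx": 0,"ry": 0,"rz": 0,"hand": 1}
  ]
}}

```text
t: 28.25
eef_pos: [0.548, 0.0382, 0.2004]
ee_rot: [0.963, 0.27, 0.002, -0.001]
ft_force: [-0.2, -0.7, -0.7]
grip_width: 0.085
grip_force: 0.0
```

Run:
```python
from st import *
w=cap('wrist','zz.png');s=cap('side');c=cap('scene')
g=cv2.cvtColor(w['frame'],6); u,v=proj(w,[.545,.0375,.128]).astype(int)
r=g[v-12:v+13,u-12:u+13]; yy,xx=np.where(r<150); print('mark',plane(w,xx.mean()+u-12,yy.mean()+v-12,.128),len(xx))
# triangulate mark: local dark spot in side/scene
for n,cc in(('side',s),('scene',c)):
    G=cv2.resize(cv2.cvtColor(cc['frame'],6),None,fx=4,fy=4,interpolation=2).astype(float)
    q=proj(cc,[.5447,.037,.128]); x,y=(q*4).astype(int); W=G[y-16:y+17,x-16:x+17]; j=np.unravel_index(W.argmin(),W.shape)
    uv=((np.array([j[1]+x-16,j[0]+y-16])+.5)/4-.5); print(n,q.round(1),uv,W.min()); 
    for z in(.124,.128,.132): print('  ',z,plane(cc,*uv,z).round(4))
```

```text
28.25 pos [0.548  0.0382 0.2004] q [-0.135  0.42   1.622  0.002  1.097  0.889] w 0.085 0.0 [-0.2 -0.7 -0.7]
[[0.855, 0.519, 0.003], [0.519, -0.855, 0.002], [0.003, -0.0, -1.0]]
screw org [0.5231 0.0231 0.2439]
mark [0.54597361 0.03752802 0.128     ] 58
side [235.  177.3] [230.625 172.875] 28.0
   0.124 [0.5465 0.0642 0.124 ]
   0.128 [0.5438 0.0587 0.128 ]
   0.132 [0.5412 0.0533 0.132 ]
scene [276.9 179.4] [272.375 174.875] 72.0
   0.124 [0.5646 0.0219 0.124 ]
   0.128 [0.5631 0.0257 0.128 ]
   0.132 [0.5616 0.0296 0.132 ]
```

Seated hard at 2.9 Nm. The top mark is back on the nut's axis at (0.546, 0.0375), the arm is clear and the beaker stands upright. Handing in.

```bash
python3 -c "
from bench import robot
print(robot.finish_job())"
```

```text
the job is handed in; nothing more can be done
None
```

The job is handed in at about 28 s: the screw that drew into the nut, and so is right-hand, is seated fully home there, and the other stands threaded end down in the beaker, taken as left-hand by elimination and its visible thread slant; no verdict came back.

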